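# Shut off, load and restart the drying tray

### The job

The drying tray was left heating after the last batch: turn the thermostat's dial back to zero, its white pointer at the long white tick at the anticlockwise end of the scale. With it off, lay all the power modules on the bench flat in the well of the drying tray, heat sinks up, and press the white logger rod down past the orange sprung jaw until it sits fully home in the fork clip behind the well, with the jaw closed over it. Only when all of that is loaded, turn the dial clockwise until its white pointer stands at the green mark. Leave the other things on the bench where they are.

Things in the scene. Friction and masses are not known exactly. Their poses are not given: they have to be found in the camera images.
- module_long: Loose power module, 242 g, may be absent: a dark case with a green board on top, 110 mm (own x) by 56 mm (own y) by 32 mm high, carrying a black finned heat sink 90 mm (x) by 24 mm (y), 30 mm high, centred on it (62 mm high in all). Take it by the heat sink, across its 24 mm. Origin: centre of the underside; z up.
- module_mid1: Loose power module, 187 g, may be absent: a dark case with a green board on top, 85 mm (own x) by 56 mm (own y) by 32 mm high, carrying a silver finned heat sink 65 mm (x) by 24 mm (y), 30 mm high, centred on it (62 mm high in all). Take it by the heat sink, across its 24 mm. Origin: centre of the underside; z up.
- module_mid2: Loose power module, 187 g, may be absent: a dark case with a green board on top, 85 mm (own x) by 56 mm (own y) by 32 mm high, carrying a silver finned heat sink 65 mm (x) by 24 mm (y), 30 mm high, centred on it (62 mm high in all). Take it by the heat sink, across its 24 mm. Origin: centre of the underside; z up.
- module_short1: Loose power module, 132 g, may be absent: a dark case with a green board on top, 60 mm (own x) by 56 mm (own y) by 32 mm high, carrying a copper-coloured finned heat sink 40 mm (x) by 24 mm (y), 30 mm high, centred on it (62 mm high in all). Take it by the heat sink, across its 24 mm. Origin: centre of the underside; z up.
- module_short2: Loose power module, 132 g, may be absent: a dark case with a green board on top, 60 mm (own x) by 56 mm (own y) by 32 mm high, carrying a copper-coloured finned heat sink 40 mm (x) by 24 mm (y), 30 mm high, centred on it (62 mm high in all). Take it by the heat sink, across its 24 mm. Origin: centre of the underside; z up.
- dryer: Fixed drying tray: white base 40 mm high with an open well in a bright metal rim, and a grey deck (40 mm high, 150 mm wide) on its far side (+x) that carries the fork clip. Origin: under the middle of the well; x points away from the robot when unturned, y to the left.
- well (a point): Centre of the well's flat floor, axes as the tray's. The well is 121 mm (x) by 179 mm (y); rim 8 mm thick, 20 mm above the floor. Two rows of modules, long sides along y, fit side by side; a row takes 110 + 60 or 85 + 85 mm, not 110 + 85 nor three. A lying module stands 12 mm proud of the rim, its heat sink above that.
- clip (a point): Where the middle of the logger's axis lies when seated, the logger along this point's y; 30 mm above the grey deck, 108 mm in x from the well's centre. Two black forks, 12 mm wide, stand 45 mm either side along y, with 78 mm free between for the fingers. Slots 18 mm wide; the prongs on the well's side rise 16 mm above this point, then flare outward to 27 mm.
- jaw (a joint): The orange sprung jaw of the clip, one part with two noses that hang over the far side (+x) of both slots, 7 to 15 mm above clip, leaving 12 mm: 0 closed; it swings away from the well by about 0.15 rad as the rod is pressed down past it (about 5 to 15 N) and springs back over the rod.
- logger: Temperature logger: a white rod, 16 mm in diameter, with square blue end blocks (18 mm square, 16 mm long), 162 mm long in all, along its own x, 70 g. Lies loose on the bench; either end may go either way, and any side may be up. Origin: centre of its underside as it lies at the start.
- logger_mid (a point): Middle of the logger's axis, 9 mm above the bench as it lies at the start. The white rod reaches 65 mm either way from here.
- dial (a joint): The grey dial on top of the fixed blue thermostat box (104 mm square, top 30 mm below dial_grip): the angle of its white pointer on the scale, rad, growing clockwise seen from above; from the stop at 0 (long white tick) to the stop at 4.6; ticks every 0.5 rad. The green mark is at 2.5, the red one at 4.5. It turns with light friction and stays where it is left.
- dial_grip (a point): On the dial's axis at the middle of its upright grip bar: the bar is 15 mm thick (this point's y), 44 mm long (x) and 32 mm high, its top 12 mm above this point; a disc of 24 mm radius lies from 18 mm below downward. The white pointer is at the -x end; this frame turns with the dial.
- green_mark (a point): Centre of the green mark on the thermostat's scale, 37.5 mm from the dial's axis, 7 mm wide.
- spool: Bystander: grey solder spool, 56 mm across, 50 mm high, standing. Origin: centre of the underside.
- flux: Bystander: small flux bottle with a red cap, 36 mm across, 100 mm high, standing. Origin: centre of the underside.
- driver: Bystander: screwdriver with a yellow handle, 200 mm, lying. Origin: centre of the underside.
- brush: Bystander: cleaning brush with a wooden handle, 170 mm, lying. Origin: centre of the underside.
- tweezers: Bystander: steel tweezers, 120 mm, lying. Origin: centre of the underside.
- board: Bystander: green circuit board, 100 by 60 mm, lying. Origin: centre of the underside.
Things that resemble listed ones, but are neither listed nor needed, are in the scene too. What is shaped like the module_mid1 but blue is not meant.

How it is judged:
By the outcome, as a careful person would: the job done as asked, in the order asked, and still so for the second after the job is handed in, with the robot touching nothing.
Of module_long, module_mid1, module_mid2, module_short1, module_short2 only 3 to 4 are there at a start; the rules pass over those that are not, and their reading is None.
At some moment in a run one of module_long, module_mid1, module_mid2, module_short1, module_short2 may be knocked a few centimetres aside while the robot is not near it.
Once in a run the grip may slacken for a moment while it holds something.
It also fails if it takes over 210 s, if anything falls off the work surface, if the arm or the gripper's body presses on something with over 40 N, if the wrist force passes 120 N, or if a joint passes its speed limit or range.

### The arm

A 7-joint arm with a two-finger parallel gripper is mounted at the origin on the work surface. World frame = base frame: x ahead of the robot, y to its left, z up, the work surface at z = 0. Lengths are in m, angles in degrees, forces in N, time in s.
With the tool pointing down it reaches from about 0.35 to 0.9 m from the base axis. Payload 8.1 kg.
Tool frame: the origin (TCP) lies between the finger pads; the fingertips stand 14 mm ahead of it and the grasp point (between the pads) lies 5 mm behind it; x points along the fingers, z is the direction in which the jaws open and shut, and the axes are right-handed (so a half turn about x gives the same grasp; the last joint's range is limited). The gripper opens to 85 mm and grips with 20 to 120 N. Pads are 22 mm wide; open, the fingers measure 114 mm over their backs; the gripper's body (76 mm by 85 mm) begins 54 mm behind the grasp point. The pads swing forward as they close: fully open they stand 13 mm farther back than shut.
Start: joints at [69.924, 24.895, 1.432, 90.138, -0.665, 64.973, -4.303], TCP at [0.153, -0.606, 0.245] pointing down, gripper open.
Joint ranges: [-149.89, 149.89], [-25.12, 119.58], [-72.63, 75.52], [4.76, 147.25], [-75.54, 255.54], [6.69, 114.76], [-157.13, 157.13]. Speed limits (degrees/s): [127.2, 127.2, 172.46, 172.46, 180, 180, 180].

### API

Orientations are given as [roll, pitch, yaw] about the fixed x, y, z axes, in that order (R = Rz(yaw) Ry(pitch) Rx(roll)).
In Python, from rig import r gives the robot as it stands. Calls block until the motion is done:
- r.movep(position, orientation): joint-space move of the TCP to a pose.
- r.line_to(position, feed=0.15, rot=None): straight line of the TCP; rot=None keeps the orientation; feed is the mean speed in m/s.
- r.move_j(angles): joint-space move.
- r.gripper_open() and r.grab(newtons=None): open the fingers fully, or close them until they stop; newtons is the grip in N (None keeps the last).
- r.sleep(seconds).
- r.ik(position, orientation): joint angles nearest the present ones, or None.
- r.grab_frame(name): name is "scene" or "top"; returns a dict with "image" (384x512x3 uint8, red, green, blue), "intrinsics" (3x3 intrinsics, pixels), "extrinsics" (4x4, takes a point from world to camera coordinates). Camera axes: x right, y up, looking along -z (the intrinsics and any distortion apply to the point x, -y, -z); pixel columns grow to the right and rows downward; lengths in m; the calibration is good to about 2 mm. A picture is of the moment at which its call begins. There is no depth.
A pose or a line that the arm cannot do raises r.MotionError and nothing moves.
- r.sign_off(): hands the job in, once; it reports no verdict.
Readings, each from a call of its own:
- r.current_clock(): time.
- r.current_joint_pos(): joint angles.
- r.current_dq(): joint speeds.
- r.current_joint_efforts(): joint torques, N m.
- r.current_position(): TCP position.
- r.current_ee_rot(): TCP orientation.
- r.current_wrist_force(): force on the tool from outside, world axes, zero at the start.
- r.current_ft_torque(): the same for the moment, N m.
- r.current_opening(): finger opening in m.
Only numpy, scipy, OpenCV 4.12 (cv2) and the standard library are available. Lean on these libraries where they do the work, as an engineer would, in place of code of your own. Each camera call takes 0.05 s, during which the arm holds its last target.

## Working session

There is one attempt and no reset: what is moved stays moved. The work goes in short steps, each a Python script; the robot and the scene stay as the last script left them, time stands still between calls to the robot, and variables do not carry over. Pictures are saved under pics/ and viewed, and the job is handed in when it is done.

```bash
ls; mkdir -p pics; python3 - <<'E'
from rig import r
import cv2,numpy as np
for n in("scene","top"):
    f=r.grab_frame(n); cv2.imwrite(f"pics/{n}0.png",f["image"][:,:,::-1]); print(n,f["intrinsics"].tolist(),f["extrinsics"].round(4).tolist(),[k for k in f])
print(r.current_clock(),r.current_ee_rot(),r.current_position())
E
```

```text
pics
scene [[406.5541953615137, 0.0, 256.78012148689857], [0.0, 406.5541953615137, 192.25070747543512], [0.0, 0.0, 1.0]] [[0.1999, 0.9797, 0.0118, -0.137], [-0.851, 0.1676, 0.4978, 0.3719], [0.4857, -0.1095, 0.8672, -1.4773], [0.0, 0.0, 0.0, 1.0]] ['image', 'intrinsics', 'extrinsics']
top [[485.20396707222244, 0.0, 256.56667133970313], [0.0, 485.20396707222244, 185.33368184533666], [0.0, 0.0, 1.0]] [[0.0286, -0.9996, 0.0061, -0.0035], [0.9867, 0.0293, 0.1597, -0.4844], [-0.1599, 0.0014, 0.9871, -1.7812], [0.0, 0.0, 0.0, 1.0]] ['image', 'intrinsics', 'extrinsics']
0.1 [-174.40392712   89.91771207  109.78798524] [ 0.15311753 -0.60550265  0.24459288]
```

View pics/scene0.png

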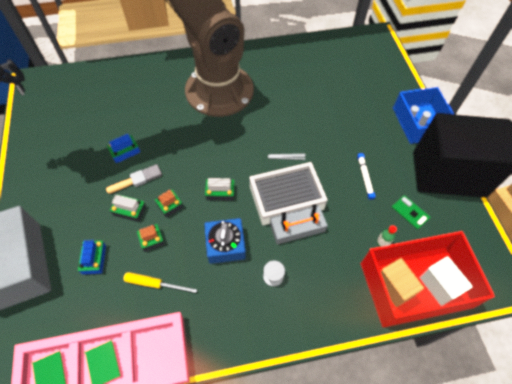

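View pics/top0.png

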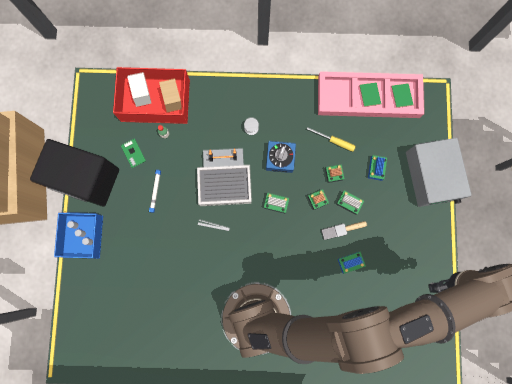

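```bash
cat > h.py <<'E'
import cv2,numpy as np
from rig import r
def frame(n): return r.grab_frame(n)
def px2w(f,u,v,z):
    K=f["intrinsics"];E=f["extrinsics"];R=E[:3,:3];t=E[:3,3]
    d=np.array([(u-K[0,2])/K[0,0],-(v-K[1,2])/K[1,1],-1.0])
    dw=R.T@d; c=-R.T@t
    return c+dw*(z-c[2])/dw[2]
def w2px(f,p):
    K=f["intrinsics"];E=f["extrinsics"];q=E[:3,:3]@np.array(p)+E[:3,3]
    return np.array([K[0,0]*q[0]/-q[2]+K[0,2],K[1,1]*-q[1]/-q[2]+K[1,2]])
def crop(f,name,u0,v0,u1,v1,s,draw=()):
    im=cv2.resize(f["image"][v0:v1,u0:u1,::-1],None,fx=s,fy=s,interpolation=cv2.INTER_CUBIC)
    for p,c in draw:
        a=np.array([((w2px(f,q)-[u0,v0]+.5)*s) for q in p]).astype(int)
        cv2.polylines(im,[a.reshape(-1,1,2)],True,c,1)
    cv2.imwrite(f"pics/{name}.png",im)
E
python3 - <<'E'
import cv2
from h import *
class F(dict):pass
a={"image":cv2.imread("pics/top0.png")[:,:,::-1]};b={"image":cv2.imread("pics/scene0.png")[:,:,::-1]}
crop(a,"c1",190,110,400,280,3.8);crop(b,"c2",70,125,270,275,4);crop(b,"c3",190,130,390,270,4);crop(a,"c4",140,130,310,240,4.7)
E
```

```text
(no output)
```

View pics/c1.png

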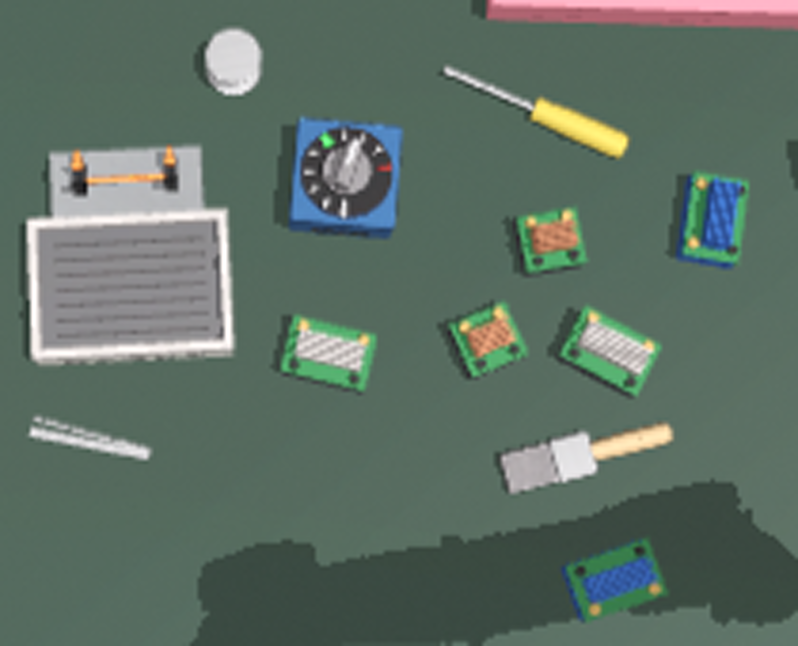

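View pics/c2.png

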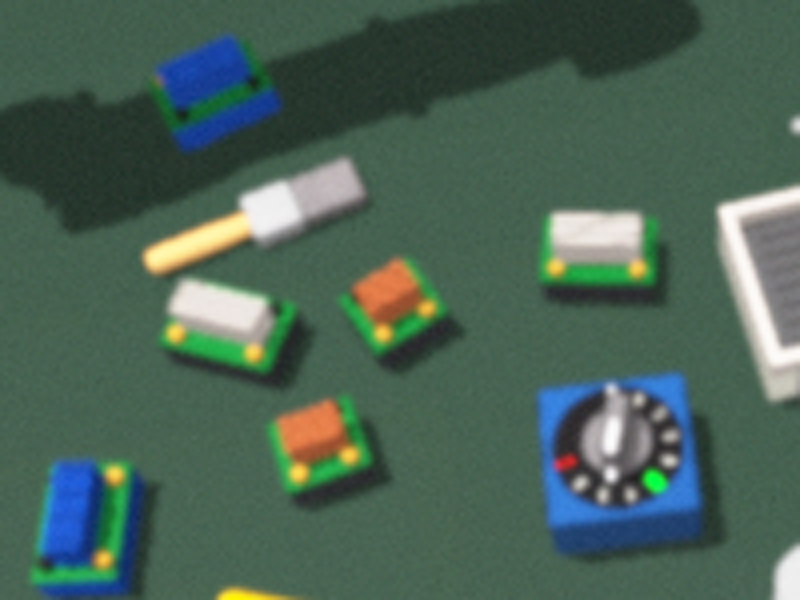

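View pics/c3.png

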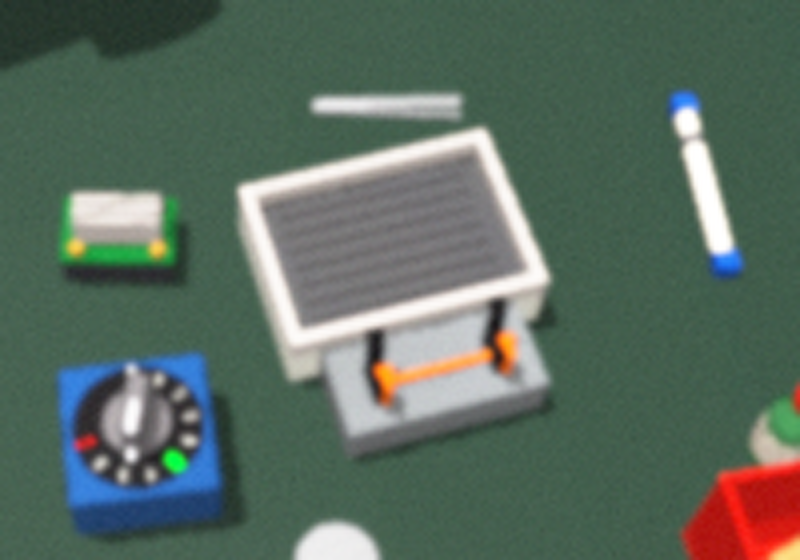

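View pics/c4.png

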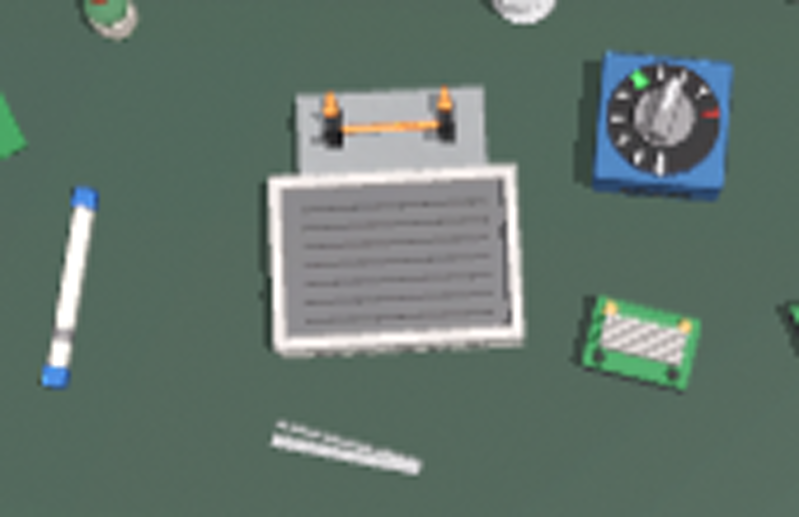

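```bash
python3 - <<'E'
from h import *
from scipy.optimize import least_squares
T=frame("top");S=frame("scene")
cv2.imwrite("pics/t1.png",T["image"][:,:,::-1])
for f in(T,S): print("cam",(-f["extrinsics"][:3,:3].T@f["extrinsics"][:3,3]).round(3))
def tri(a,b):
    s=least_squares(lambda p:np.r_[w2px(T,p)-a,w2px(S,p)-b],[.6,0,.05]);return s.x.round(4),s.fun.round(1)
# rim corners: order near-right, near-left, far-left, far-right (robot view)
c4=np.array([[523,340],[277,347],[268,181],[516,167]])/4.7+[140,130]
c3=np.array([[239,187],[487,129],[549,275],[291,342]])/4+[190,130]
for a,b in zip(c4,c3): print("rim",tri(a-.5,b-.5))
print("deck",tri(np.array([485,89])/4.7+[140,130]-.5,np.array([346,429])/4+[190,130]-.5),tri(np.array([297,96])/4.7+[140,130]-.5,np.array([548,381])/4+[190,130]-.5))
hsv=cv2.cvtColor(T["image"],cv2.COLOR_RGB2HSV)
m=cv2.inRange(hsv,(50,120,70),(80,255,255))
m2=m.copy()
n,l,st,ce=cv2.connectedComponentsWithStats(cv2.morphologyEx(m,cv2.MORPH_CLOSE,np.ones((5,5))))
for i in range(1,n):
    if st[i,4]<60: continue
    c,_=cv2.findContours((l==i).astype(np.uint8),cv2.RETR_EXTERNAL,cv2.CHAIN_APPROX_NONE)
    c=max(c,key=cv2.contourArea); rect=cv2.minAreaRect(cv2.convexHull(c))
    P=np.array([px2w(T,u,v,.032)[:2] for u,v in cv2.boxPoints(rect)])
    ctr=P.mean(0);e1=P[1]-P[0];e2=P[2]-P[1]
    L=e1 if np.linalg.norm(e1)>np.linalg.norm(e2) else e2
    print(np.round(rect[0],1),ctr.round(4),"len",np.round([np.linalg.norm(e1),np.linalg.norm(e2)],3),"ang",np.degrees(np.arctan2(L[1],L[0])).round(1)%180)
b=cv2.inRange(hsv,(105,130,100),(125,255,255))
n,l,st,ce=cv2.connectedComponentsWithStats(b)
for i in range(1,n):
    if st[i,4]>8: print("blue",ce[i].round(1),st[i,4],px2w(T,*ce[i],.018).round(4),px2w(T,*ce[i],.06).round(4))
E
```

```text
cam [0.193 0.013 1.836]
cam [ 1.061 -0.09   1.098]
rim (array([0.4191, 0.0304, 0.0562]), array([-0., -0., -0.,  0.]))
rim (array([0.4078, 0.2249, 0.0624]), array([-0.7, -0.2, -0.6,  0. ]))
rim (array([0.5398, 0.2371, 0.0605]), array([-0.3, -0.1, -0.2,  0. ]))
rim (array([0.5568, 0.0409, 0.0606]), array([-0.2, -0. , -0.2,  0. ]))
deck (array([0.6233, 0.0673, 0.0443]), array([-0., -0., -0.,  0.])) (array([0.6138, 0.2185, 0.0409]), array([ 0.,  0.,  0., -0.]))
[370.   93.8] [ 0.8591 -0.4202] len [0.065 0.088] ang 11.5
[402.1  94.7] [ 0.8594 -0.5452] len [0.065 0.089] ang 11.300000000000011
[132.9 152.8] [0.5969 0.4841] len [0.057 0.097] ang 29.400000000000006
[377.9 167. ] [ 0.5697 -0.4475] len [0.084 0.056] ang 171.6
[334.6 172.8] [ 0.5423 -0.2831] len [0.058 0.056] ang 103.2
[349.9 202.2] [ 0.4318 -0.3408] len [0.052 0.086] ang 61.3
[275.9 202.5] [ 0.4226 -0.0635] len [0.055 0.084] ang 77.5
[318.3 199.2] [ 0.4397 -0.2223] len [0.059 0.052] ang 113.5
[351.7 262.1] [ 0.2101 -0.3472] len [0.085 0.055] ang 109.7
blue [280.3 157.7] 309 [ 0.5975 -0.0771  0.018 ] [ 0.5882 -0.075   0.06  ]
blue [379. 166.] 127 [ 0.5766 -0.4554  0.018 ] [ 0.5678 -0.4446  0.06  ]
blue [369.6 165.2] 16 [ 0.5786 -0.4196  0.018 ] [ 0.5697 -0.4096  0.06  ]
blue [157.7 171.5] 19 [0.5298 0.3883 0.018 ] [0.522  0.3796 0.06  ]
blue [374.2 178. ] 20 [ 0.5293 -0.4364  0.018 ] [ 0.5215 -0.426   0.06  ]
blue [151.5 209.8] 24 [0.3829 0.4029 0.018 ] [0.3785 0.3939 0.06  ]
blue [ 78.3 235.4] 1805 [0.2793 0.6688 0.018 ] [0.2773 0.6537 0.06  ]
blue [352.5 262.3] 118 [ 0.2096 -0.3527  0.018 ] [ 0.2092 -0.3443  0.06  ]
```

```bash
python3 - <<'E'
from h import *
T=frame("top");S=frame("scene")
for f,n,b in((T,"d1",(262,135,302,175)),(S,"d2",(200,212,250,252))):
    u0,v0,u1,v1=b
    crop(f,n,u0,v0,u1,v1,12)
a=cv2.imread("pics/d1.png");b=cv2.imread("pics/d2.png")
b=b[:480,:600]
cv2.imwrite("pics/d12.png",cv2.resize(np.hstack([a,b]),None,fx=.72,fy=.72))
E
```

```text
(no output)
```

View pics/d12.png

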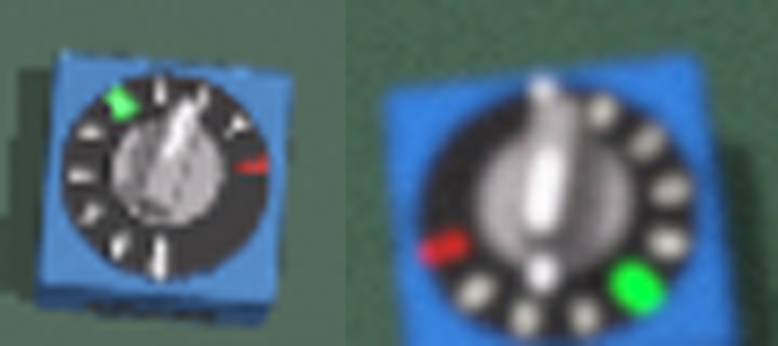

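```bash
cat >> h.py <<'E'
from scipy.optimize import minimize,least_squares
def rectpts(x,y,a,lx,ly,z):
    c,s=np.cos(a),np.sin(a)
    return [[x+c*i*lx/2-s*j*ly/2,y+s*i*lx/2+c*j*ly/2,z] for i,j in((-1,-1),(1,-1),(1,1),(-1,1))]
def boards(T,zb=.032):
    """fit all green boards near module sizes. returns list of dict"""
    hsv=cv2.cvtColor(T["image"],cv2.COLOR_RGB2HSV)
    k=6
    big=cv2.cvtColor(cv2.resize(T["image"],None,fx=k,fy=k,interpolation=cv2.INTER_CUBIC),cv2.COLOR_RGB2HSV)
    m=cv2.inRange(big,(48,115,70),(82,255,255))
    low=cv2.morphologyEx(cv2.resize(m,None,fx=1/k,fy=1/k,interpolation=cv2.INTER_AREA)//2,cv2.MORPH_CLOSE,np.ones((5,5)))
    n,l,st,ce=cv2.connectedComponentsWithStats((low>50).astype(np.uint8))
    out=[]
    for i in range(1,n):
        x,y,w,h,A=st[i]
        if A<80 or A>700 : continue
        x0,y0,x1,y1=x-4,y-4,x+w+4,y+h+4
        sub=m[y0*k:y1*k,x0*k:x1*k]
        if sub.size==0: continue
        sub=cv2.morphologyEx(sub,cv2.MORPH_OPEN,np.ones((5,5)))
        pts=cv2.findNonZero(sub)
        if pts is None: continue
        hm=np.zeros_like(sub);cv2.fillConvexPoly(hm,cv2.convexHull(pts),1)
        # sink colour
        hs=big[y0*k:y1*k,x0*k:x1*k]
        er=cv2.erode(hm,np.ones((7,7)))
        cop=((hs[...,0]<16)&(hs[...,1]>90)&(hs[...,2]>80)&(er>0))
        sil=((hs[...,1]<60)&(hs[...,2]>120)&(er>0))
        blu=((hs[...,0]>100)&(hs[...,0]<130)&(hs[...,1]>110)&(er>0))
        cnt=[c.sum()/k/k for c in(cop,sil,blu)]
        kind=("short","mid","blue")[int(np.argmax(cnt))] if max(cnt)>20 else "?"
        ar=hm.sum()/k/k
        ctr=px2w(T,x+w/2,y+h/2,zb)
        res=dict(kind=kind,px=(x+w/2,y+h/2),cnt=np.round(cnt))
        if kind=="?" : res.update(x=ctr[0],y=ctr[1],a=0,iou=0);out.append(res);continue
        if kind in("mid","blue"): lx=.085
        else: lx=.060
        msk=(cop,sil,blu)[int(np.argmax(cnt))]
        yy,xx=np.nonzero(msk)
        P=np.array([px2w(T,u/k+x0-.5,v/k+y0-.5,.062)[:2] for u,v in list(zip(xx,yy))[::7]])
        wv,V=np.linalg.eigh(np.cov(P.T));a0=np.arctan2(V[1,1],V[0,1])
        def cost(p):
            q=np.array([w2px(T,c) for c in rectpts(p[0],p[1],p[2],lx,.056,zb)])
            q=((q-[x0,y0]+.5)*k*16).astype(np.int32)
            z=np.zeros_like(hm);cv2.fillConvexPoly(z,q,1,shift=4)
            return -(z&hm).sum()/max(1,(z|hm).sum())
        best=None
        for da in(-.15,0,.15):
            s=np.array([[ctr[0],ctr[1],a0+da]]*4);s[1,0]+=.004;s[2,1]+=.004;s[3,2]+=.1
            o=minimize(cost,s[0],method="Nelder-Mead",options=dict(initial_simplex=s,xatol=1e-4,fatol=1e-4))
            if best is None or o.fun<best.fun: best=o
        res.update(x=best.x[0],y=best.x[1],a=np.degrees(best.x[2])%180,a0=np.degrees(a0)%180,sx=P.mean(0).round(4),iou=-best.fun);out.append(res)
    return out
E
cat > s1.py <<'E'
from h import *
T=frame("top");S=frame("scene")
B=boards(T);dr=[]
for b in B:
    print({k:(round(float(v),4) if isinstance(v,(float,np.floating)) else v) for k,v in b.items()})
    if b["kind"] in("mid","short"):
        L=.085 if b["kind"]=="mid" else .06;a=np.radians(b["a"])
        dr+=[(rectpts(b["x"],b["y"],a,L,.056,.032),(0,0,255)),(rectpts(b["x"],b["y"],a,L-.02,.024,.062),(255,0,255))]
c4=np.array([[523,340],[277,347],[268,181],[516,167],[485,89],[297,96]])/4.7+[140,130]-.5
c3=np.array([[239,187],[487,129],[549,275],[291,342],[346,429],[548,381]])/4+[190,130]-.5
def tray(p,dx):
    R=rectpts(p[0],p[1],p[2],.137,.195,.06); o=[R[0],R[3],R[2],R[1]]
    c,s=np.cos(p[2]),np.sin(p[2])
    return o+[[p[0]+c*dx-s*y,p[1]+s*dx+c*y,.04] for y in(-.075,.075)]
f=lambda p:np.concatenate([(w2px(T,q)-a) for q,a in zip(tray(p,p[3]),c4)]+[w2px(S,q)-a for q,a in zip(tray(p,p[3]),c3)])
o=least_squares(f,[.48,.133,.07,.138]);print("tray",o.x.round(4),np.degrees(o.x[2]),np.abs(o.fun).max())
t=tray(o.x,o.x[3]);dr+=[(t[:4],(0,0,255)),(t[4:],(0,0,255))]
c,s=np.cos(o.x[2]),np.sin(o.x[2]);cl=[o.x[0]+c*.108,o.x[1]+s*.108]
dr+=[(rectpts(cl[0],cl[1],o.x[2],.016,.102,.07),(255,0,0))]
a=(281.2-.5,155.3-.5);b=(224.2-.5,236.3-.5)
g=least_squares(lambda p:np.r_[w2px(T,p)-a,w2px(S,p)-b],[.6,0,.05]);print("dial",g.x,g.fun)
bx,by,bz=g.x
dr+=[(rectpts(bx,by,np.radians(-5),.104,.104,bz),(0,0,255)),([[bx+.0375*np.cos(w),by+.0375*np.sin(w),bz] for w in np.arange(0,6.3,.3)],(0,255,255))]
dr+=[(rectpts(.456,.3955,np.radians(-5.7),.162,.018,.018),(255,0,0))]
crop(T,"o1",140,110,300,230,5,dr);crop(T,"o2",260,130,390,230,6,dr);crop(S,"o3",190,130,390,270,4,dr);crop(S,"o4",70,125,270,275,4,dr)
E
python3 s1.py
```

```text
{'kind': '?', 'px': (np.float64(370.5), np.float64(94.5)), 'cnt': array([0., 0., 0.]), 'x': 0.8563, 'y': -0.422, 'a': 0, 'iou': 0}
{'kind': '?', 'px': (np.float64(402.5), np.float64(95.5)), 'cnt': array([0., 0., 0.]), 'x': 0.8561, 'y': -0.5466, 'a': 0, 'iou': 0}
{'kind': 'mid', 'px': (np.float64(133.5), np.float64(153.5)), 'cnt': array([ 0., 57.,  0.]), 'x': 0.6356, 'y': 0.4365, 'a': 30.4033, 'a0': 17.3708, 'sx': array([0.5925, 0.4877]), 'iou': -0.0}
{'kind': 'blue', 'px': (np.float64(378.5), np.float64(167.0)), 'cnt': array([  0.,   0., 137.]), 'x': 0.6059, 'y': -0.4511, 'a': 91.2247, 'a0': 170.8535, 'sx': array([ 0.5674, -0.444 ]), 'iou': -988730453647936.2}
{'kind': 'short', 'px': (np.float64(335.0), np.float64(173.5)), 'cnt': array([69.,  0.,  0.]), 'x': 0.5628, 'y': -0.3016, 'a': 90.3878, 'a0': 97.5745, 'sx': array([ 0.5399, -0.2792]), 'iou': -1416691811205709.8}
{'kind': 'short', 'px': (np.float64(318.5), np.float64(199.5)), 'cnt': array([64.,  0.,  0.]), 'x': 0.4647, 'y': -0.241, 'a': 90.2083, 'a0': 111.8238, 'sx': array([ 0.4386, -0.2178]), 'iou': -1338175123228839.2}
{'kind'
[... 201 characters left out ...]
.1}
{'kind': 'mid', 'px': (np.float64(276.5), np.float64(203.0)), 'cnt': array([  0., 139.,   0.]), 'x': 0.3981, 'y': -0.0456, 'a': 91.5963, 'a0': 77.6813, 'sx': array([ 0.4219, -0.0636]), 'iou': -949199550978159.1}
{'kind': 'blue', 'px': (np.float64(352.0), np.float64(262.5)), 'cnt': array([  0.,   1., 126.]), 'x': 0.2196, 'y': -0.3119, 'a': 0.5511, 'a0': 110.4151, 'sx': array([ 0.2096, -0.3438]), 'iou': -876038565498862.4}
tray [0.4809 0.1333 0.074  0.1375] 4.239860023113617 0.8253837792036336
dial [ 0.59921064 -0.07651206  0.06080679] [ 0.0454722   0.0053636   0.03364436 -0.00246019]h.py:63: RuntimeWarning: overflow encountered in scalar negative
  return -(z&hm).sum()/max(1,(z|hm).sum())
```

```bash
sed -i 's/return -(z&hm).sum()/return -float((z\&hm).sum())/' h.py; python3 s1.py
```

```text
{'kind': '?', 'px': (np.float64(370.5), np.float64(94.5)), 'cnt': array([0., 0., 0.]), 'x': 0.8563, 'y': -0.422, 'a': 0, 'iou': 0}
{'kind': '?', 'px': (np.float64(402.5), np.float64(95.5)), 'cnt': array([0., 0., 0.]), 'x': 0.8561, 'y': -0.5466, 'a': 0, 'iou': 0}
{'kind': 'mid', 'px': (np.float64(133.5), np.float64(153.5)), 'cnt': array([ 0., 57.,  0.]), 'x': 0.5933, 'y': 0.4828, 'a': 29.1994, 'a0': 16.8448, 'sx': array([0.5925, 0.4874]), 'iou': 0.8064}
{'kind': 'blue', 'px': (np.float64(378.5), np.float64(167.0)), 'cnt': array([  0.,   0., 137.]), 'x': 0.5703, 'y': -0.4471, 'a': 171.6057, 'a0': 169.1605, 'sx': array([ 0.5674, -0.4442]), 'iou': 0.9826}
{'kind': 'short', 'px': (np.float64(335.0), np.float64(173.5)), 'cnt': array([69.,  0.,  0.]), 'x': 0.5426, 'y': -0.2827, 'a': 101.747, 'a0': 97.2045, 'sx': array([ 0.5399, -0.2792]), 'iou': 0.9007}
{'kind': 'short', 'px': (np.float64(318.5), np.float64(199.5)), 'cnt': array([64.,  0.,  0.]), 'x': 0.441, 'y': -0.2208, 'a': 114.4119, 'a0': 112.922, 'sx': array([ 0.4386, -0.2179]), 'iou': 0.8883}
{'kind': 'mid', 'px': (np.float64(351.0), np.float64(202.5)), 'cnt': array([  0., 152.,   0.]), 'x': 0.4335, 'y': -0.3414, 'a': 63.0473, 'a0': 65.0838, 'sx': array([ 0.4326, -0.3399]), 'iou': 0.985}
{'kind': 'mid', 'px': (np.float64(276.5), np.float64(203.0)), 'cnt': array([  0., 139.,   0.]), 'x': 0.4231, 'y': -0.0634, 'a': 77.7697, 'a0': 77.8256, 'sx': array([ 0.422 , -0.0639]), 'iou': 0.9842}
{'kind': 'blue', 'px': (np.float64(352.0), np.float64(262.5)), 'cnt': array([  0.,   1., 126.]), 'x': 0.2104, 'y': -0.3471, 'a': 109.9083, 'a0': 110.4854, 'sx': array([ 0.2096, -0.3437]), 'iou': 0.9809}
tray [0.4809 0.1333 0.074  0.1375] 4.239860023113617 0.8253837792036336
dial [ 0.59921064 -0.07651206  0.06080679] [ 0.0454722   0.0053636   0.03364436 -0.00246019]
```

View pics/o1.png

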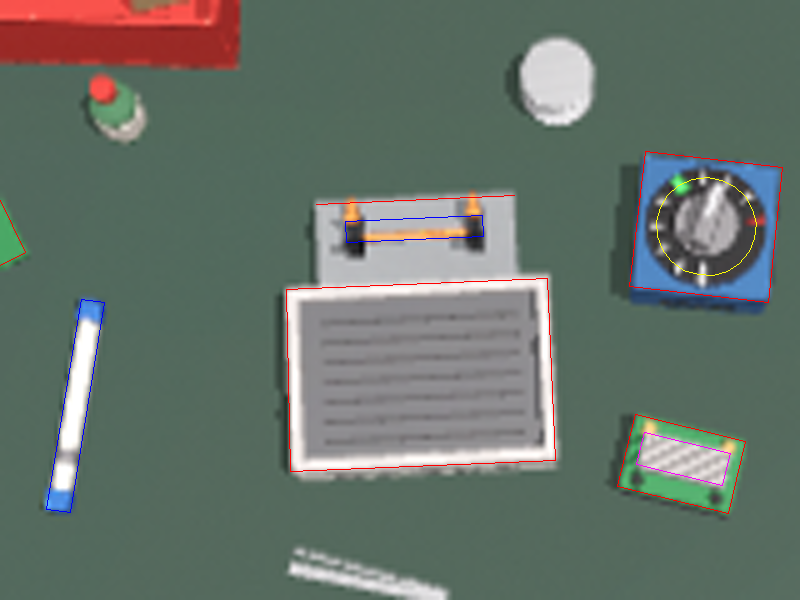

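View pics/o2.png

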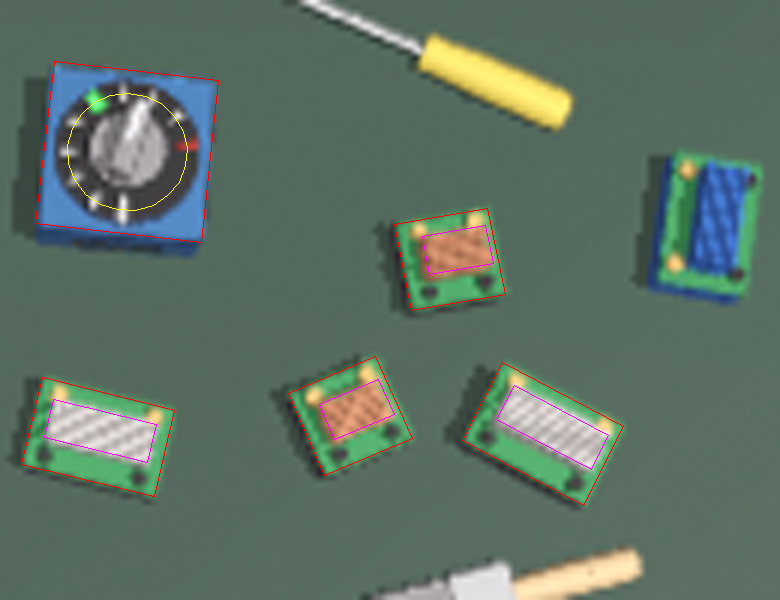

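View pics/o3.png

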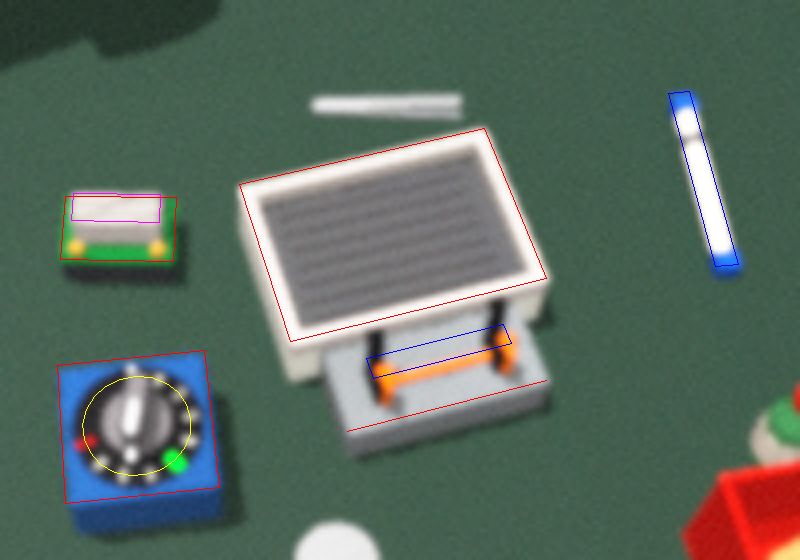

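View pics/o4.png

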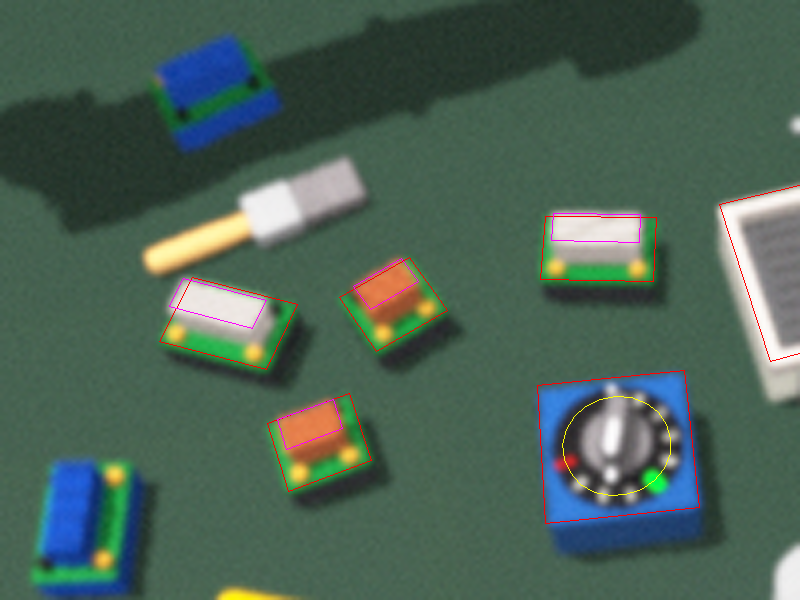

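```bash
cat >> h.py <<'E'
DX,DY,DZ=.5992,-.0765,.091
TX,TY,TA=.4809,.1333,np.radians(4.2)
def W(x,y): # tray -> world
    c,s=np.cos(TA),np.sin(TA); return TX+c*x-s*y,TY+s*x+c*y
def down(phi): return [0,90,phi]
def ik7(p,phi):
    best=[]
    for k in(-1,0,1,2):
        q=r.ik(p,down(phi+180*k))
        if q is not None: best.append(q)
    return best
E
python3 - <<'E'
from h import *
for phi in (70,-20,-60,160,-110):
    print(phi,[np.round(q,1).tolist() for q in ik7([DX,DY,.2],phi)[:2]])
T=frame("top")
dr=[]
for d,c in((3.2,(0,0,255)),(3.4,(0,255,255)),(3.6,(255,0,0))):
    w=np.radians(175)-d; dr.append(([[DX-.022*np.cos(w),DY-.022*np.sin(w),.103],[DX+.022*np.cos(w),DY+.022*np.sin(w),.103]],c))
crop(T,"d3",262,135,302,175,14,dr)
E
```

```text
70 [[11.3, 26.0, -13.0, 95.6, 6.6, 59.1, -113.8], [31.4, 31.9, -43.7, 93.8, 24.0, 64.0, 51.2]]
-20 [[40.3, 38.6, -61.1, 93.1, 35.5, 69.9, 131.8], [25.9, 29.5, -34.7, 94.3, 18.5, 62.0, -34.2]]
-60 [[40.3, 38.6, -61.1, 93.1, 35.5, 69.9, 91.8], [19.9, 27.7, -25.6, 94.8, 13.3, 60.5, -69.7]]
160 [[25.9, 29.5, -34.7, 94.3, 18.5, 62.0, -34.2], [40.3, 38.6, -61.1, 93.1, 35.5, 69.9, 131.8]]
-110 [[31.4, 31.9, -43.7, 93.8, 24.0, 64.0, 51.2], [11.3, 26.0, -13.0, 95.6, 6.6, 59.1, -113.8]]
```

View pics/d3.png

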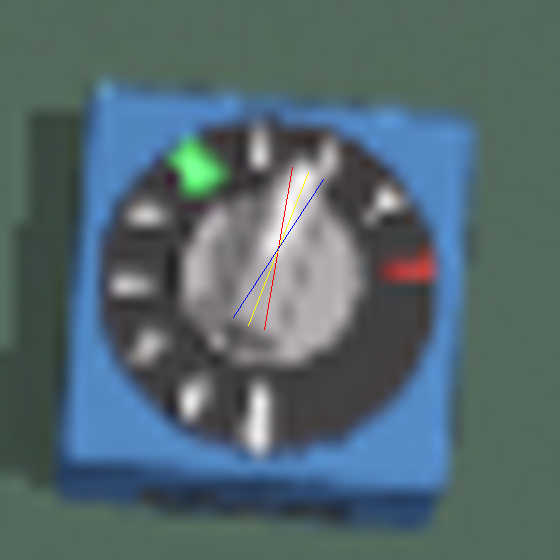

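```bash
python3 - <<'E'
from h import *
print(r.ik([DX,DY,.2],down(70)), np.round(r.current_joint_pos(),1))
q=r.ik([DX,DY,.2],down(70))
assert q is not None and abs(q[6]+113.8)<3
r.move_j(q);print(r.current_clock(),np.round(r.current_position(),4))
r.line_to([DX,DY,.0925]);print(r.current_clock(),r.current_wrist_force())
f=frame("top");crop(f,"e1",242,115,322,195,7)
r.grab(60);print(r.current_clock(),r.current_opening(),r.current_wrist_force(),r.current_ft_torque(),r.current_position())
q=np.array(r.current_joint_pos());print(q.round(1))
q[6]+=40;r.move_j(q);print(r.current_clock(),r.current_wrist_force(),r.current_ft_torque(),r.current_opening(),r.current_joint_pos())
f=frame("top");crop(f,"e2",242,115,322,195,7)
E
```

```text
[ 31.35433796  31.94678575 -43.74644783  93.82833995  24.0168446
  64.02047016  51.22633674] [69.9 24.9  1.4 90.1 -0.7 65.  -4.3]Traceback (most recent call last):
  File "<stdin>", line 4, in <module>
AssertionError
```

```bash
python3 - <<'E'
from h import *
q=r.ik([DX,DY,.2],down(-110))
assert q is not None and abs(q[6]+113.8)<3,q
r.move_j(q);print(r.current_clock(),np.round(r.current_position(),4))
r.line_to([DX,DY,.0925]);print(r.current_clock(),r.current_wrist_force())
f=frame("top");crop(f,"e1",242,115,322,195,7)
r.grab(60);print(r.current_clock(),r.current_opening(),r.current_wrist_force(),r.current_ft_torque(),r.current_position())
q=np.array(r.current_joint_pos());print(q.round(1))
q[6]+=40;r.move_j(q);print(r.current_clock(),r.current_wrist_force(),r.current_ft_torque(),r.current_opening(),r.current_joint_pos())
f=frame("scene");crop(f,"e2",170,182,270,262,7)
E
```

```text
3.0083 [ 0.5991 -0.0777  0.2   ]
3.875 [ 0.57414714 -0.13555151  0.62745845]
4.575 0.01403463308646582 [2.07442588 2.30851555 4.44370808] [ 0.49226284 -0.07075109  0.00151486] [ 0.59973651 -0.07584646  0.09292003]
[  10.5   32.8  -12.   101.6    8.9   46.5 -115.8]
5.2833 [ 1.02154555 -0.69458675  0.84820695] [-0.15288322 -0.14258514  0.06472275] 0.014131506914370057 [ 10.50754059  32.81814282 -12.02733186 101.5437594    8.94209708
  46.48676214 -75.95061794]
```

View pics/e2.png

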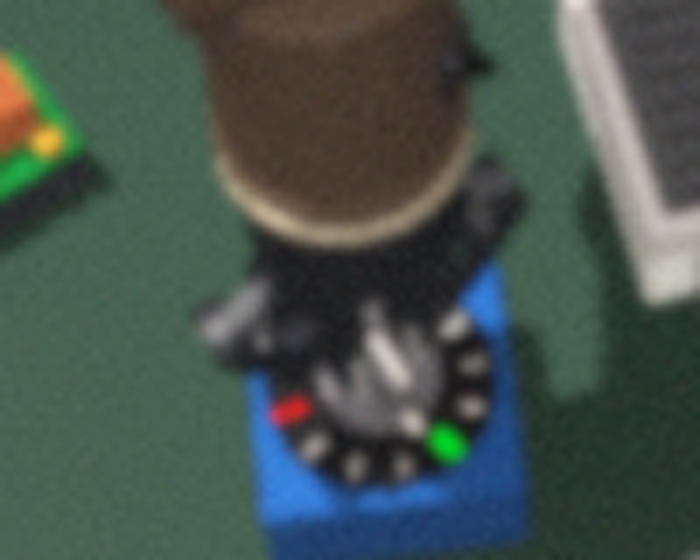

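```bash
python3 - <<'E'
from h import *
q=np.array(r.current_joint_pos())
q[6]=55;r.move_j(q);print(r.current_clock(),r.current_ft_torque(),r.current_opening(),r.current_joint_pos()[6])
while q[6]<90:
    q[6]+=4;r.move_j(q);t=r.current_ft_torque();print(q[6],r.current_joint_pos()[6],t.round(2),r.current_wrist_force().round(1))
    if abs(t[2])>.8:break
f=frame("scene");crop(f,"e3",170,182,270,262,7)
E
```

```text
7.3 [ 0.09415294 -1.24507487  0.02672649] 0.013660422593119096 54.97377377963285
59.0 59.00208870943234 [ 0.11 -1.19  0.05] [ 5.9 -0.  -2.1]
63.0 63.00185134991056 [ 0.11 -1.24 -0.01] [ 5.   0.6 -3.8]
67.0 67.00124959201106 [ 0.12 -1.26 -0.  ] [ 5.2  0.4 -3.6]
71.0 71.00135397286034 [ 0.12 -1.23  0.03] [ 5.   0.1 -2.9]
75.0 75.00029664887096 [ 0.16 -1.25 -0.01] [ 6.1  0.8 -3.3]
79.0 79.00189821969742 [ 0.22 -1.29 -0.01] [ 5.5  1.  -3.2]
83.0 82.86379213723367 [ 0.33 -0.9  -0.68] [ 4.8  0.6 -0.8]
87.0 86.75114133199533 [ 0.65 -0.89 -2.19] [ 4.9  2.9 -1.5]
```

View pics/e3.png

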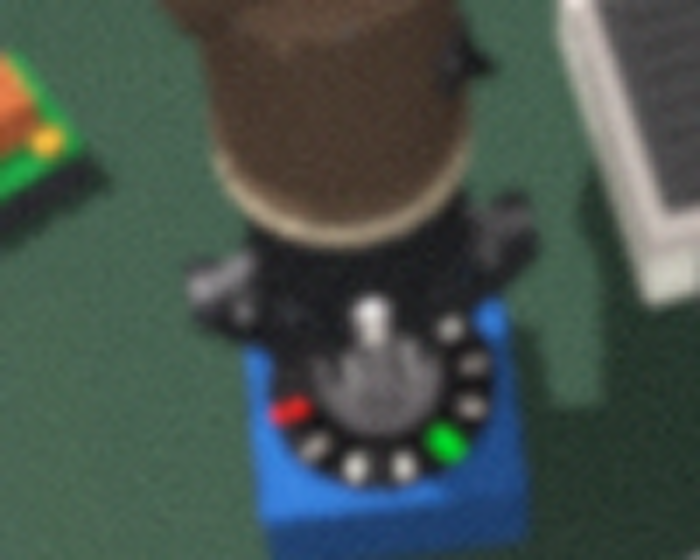

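```bash
python3 - <<'E'
from h import *
q=np.array(r.current_joint_pos());q[6]=82;r.move_j(q);print(r.current_ft_torque().round(2),r.current_ee_rot(),r.current_joint_pos()[6])
r.gripper_open();print(r.current_clock(),r.current_ft_torque().round(2),r.current_position())
r.line_to([DX,DY,.2]);p=W(0,0);
q=min(ik7([p[0]-.02,p[1]+.05,.25],4.2),key=lambda q:abs(q[6]))
r.move_j(q);print(r.current_clock(),q.round(1))
T=frame("top");S=frame("scene")
crop(T,"f1",190,110,390,260,4);crop(S,"f2",70,125,270,275,4)
crop(S,"f3",200,210,250,250,12)
def tri(a,b):
    s=least_squares(lambda p:np.r_[w2px(T,p)-a,w2px(S,p)-b],[.6,0,.05]);return s.x.round(4),s.fun.round(1)
for a,b in(((410,235),(440,376)),((363,237),(388,385)),((460,232),(497,362)),((351,200),(509,338)),((473,200),(380,372))):
    print(tri(np.array(a)/5+[139.5,109.5],np.array(b)/4+[189.5,129.5]))
print("clip",W(.108,0),W(.108,.045),W(.108,-.045))
E
```

```text
[ 0.23 -0.83 -0.19] [-61.08501892  89.86161312  26.72536416] 82.03710993102602
10.2917 [-0.05 -0.02 -0.04] [ 0.60018302 -0.07598095  0.09305756]
12.8167 [-25.1  12.9  -3.3 107.1   0.8  60.  -24.6]
(array([0.5918, 0.1456, 0.0337]), array([ 0.3,  0.1,  0.3, -0. ]))
(array([0.5842, 0.1387, 0.008 ]), array([11.9,  3.1,  9.4, -0.4]))
(array([0.5996, 0.153 , 0.0675]), array([-12.2,  -3.4,  -9.5,   0.3]))
(array([0.6021, 0.185 , 0.0995]), array([ 0.4,  0.1,  0.3, -0. ]))
(array([0.6064, 0.0943, 0.0914]), array([ 0.8,  0.2,  0.6, -0. ]))
clip (np.float64(0.5886099635402414), np.float64(0.14120972528978423)) (np.float64(0.585314244669498), np.float64(0.18608887676488484)) (np.float64(0.5919056824109848), np.float64(0.09633057381468363))
```

View pics/f1.png

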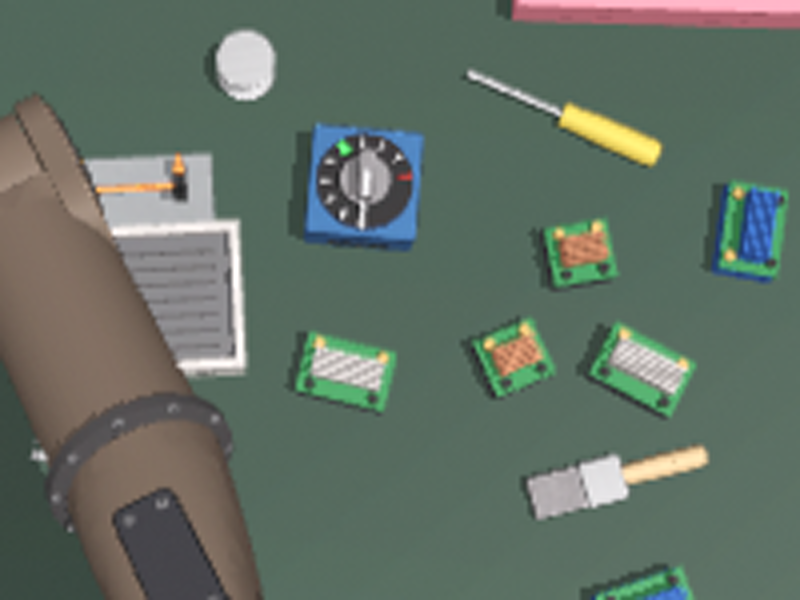

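View pics/f3.png

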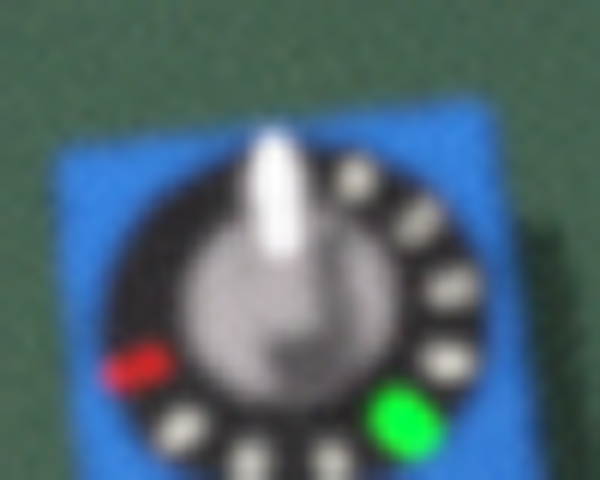

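```bash
cat >> h.py <<'E'
def rot(a): a=np.radians(a);return np.array([[np.cos(a),-np.sin(a)],[np.sin(a),np.cos(a)]])
TAd=4.2
def mods(T):
    return [b for b in boards(T) if b["kind"] in("mid","short") and b["y"]<.0 and b["iou"]>.5]
def pp(b,cx,cy,oy,zg=.050,dz=.0015):
    """module b -> tray (cx,cy), grip at tray-y offset oy"""
    off=rot(TAd)@np.array([0,oy]); best=None
    pc=np.array(W(cx,cy))+off
    for fp in(b["a"]-90,b["a"]+90):
        for fq in(TAd,TAd+180):
            d=fq-fp; g=np.array([b["x"],b["y"]])+rot(-d)@off
            q0=r.ik([g[0],g[1],.2],down(fp));q1=r.ik([pc[0],pc[1],.24],down(fq))
            if q0 is None or q1 is None: continue
            c=abs(q0[6])+abs(q1[6])
            if best is None or c<best[0]: best=(c,g,fp,fq,q0,q1)
    _,g,fp,fq,q0,q1=best
    print("grip",g.round(4),fp,fq,q0.round(0)[6],q1.round(0)[6],"place",pc.round(4))
    r.move_j(q0);r.line_to([g[0],g[1],.09],feed=.25);r.line_to([g[0],g[1],zg],feed=.12)
    r.grab(60);r.sleep(.1);print("open",r.current_opening(),r.current_clock())
    r.line_to([g[0],g[1],.2],feed=.25)
    print("lifted",r.current_opening(),r.current_wrist_force().round(2))
    return pc,fq
def put(pc,fq,zt):
    q=r.ik([pc[0],pc[1],.24],down(fq));r.move_j(q)
    print("over",r.current_opening(),r.current_wrist_force().round(2),np.round(r.current_position(),4),r.current_clock())
def lower(pc,zt):
    r.line_to([pc[0],pc[1],.14],feed=.25)
    r.line_to([pc[0],pc[1],zt],feed=.06)
    print("down",r.current_wrist_force().round(2),np.round(r.current_position(),4),r.current_opening())
def release(pc):
    r.gripper_open();r.line_to([pc[0],pc[1],.2],feed=.3);print(r.current_clock())
E
python3 - <<'E'
from h import *
T=frame("top");M=mods(T);print([(b["kind"],b["x"].round(4),b["y"].round(4),round(b["a"],1),round(b["iou"],3)) for b in M])
b=[m for m in M if m["kind"]=="short"];b=min(b,key=lambda m:m["x"])
pc,fq=pp(b,-.0295,.0565,0.0)
put(pc,fq,0)
S=frame("scene");crop(S,"g1",200,50,350,180,5)
print(pc,fq)
E
```

```text
[('short', np.float64(0.5427), np.float64(-0.2829), np.float64(101.1), np.float64(0.901)), ('short', np.float64(0.4411), np.float64(-0.2207), np.float64(114.6), np.float64(0.887)), ('mid', np.float64(0.4335), np.float64(-0.3413), np.float64(63.4), np.float64(0.985)), ('mid', np.float64(0.4231), np.float64(-0.0635), np.float64(77.8), np.float64(0.985))]
grip [ 0.4411 -0.2207] 24.640219359645698 4.2 49.0 -26.0 place [0.4473 0.1875]
open 0.022994111050284007 16.2417
lifted 0.022799821419460266 [-0.15  0.39 -1.11]
over 0.023144997310284854 [-0.46 -0.34 -0.48] [0.4476 0.1863 0.2394] 18.5083
[0.44734126 0.18748774] 4.2
```

View pics/g1.png

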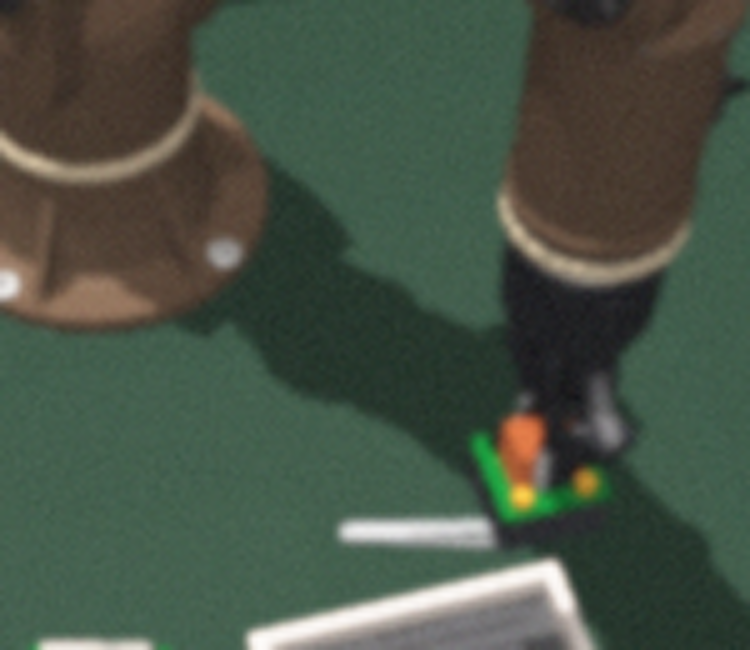

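```bash
python3 - <<'E'
from h import *
pc=[0.44734126,0.18748774];lower(pc,.0915);release(pc)
T=frame("top")
M=mods(T);print([(b["kind"],b["x"].round(4),b["y"].round(4),round(b["a"],1),round(b["iou"],3)) for b in M])
b=[m for m in M if m["kind"]=="short"][0]
pc,fq=pp(b,.0295,-.0565,-.0075)
T=frame("top");crop(T,"g2",170,130,270,210,8,[(rectpts(TX,TY,TA,.121,.179,.06),(0,0,255)),(rectpts(*W(-.0295,.0565),TA+np.pi/2,.06,.056,.072),(255,0,255))])
put(pc,fq,0)
print(pc.tolist(),fq)
E
```

```text
down [-0.12 -0.09 -0.06] [0.4475 0.1876 0.0917] 0.023290649627231052
21.2083
[('short', np.float64(0.5427), np.float64(-0.2827), np.float64(101.7), np.float64(0.9)), ('mid', np.float64(0.4335), np.float64(-0.3414), np.float64(63.1), np.float64(0.984)), ('mid', np.float64(0.4232), np.float64(-0.0635), np.float64(77.7), np.float64(0.986))]
grip [ 0.5442 -0.29  ] 11.653808408393715 4.2 42.0 -8.0 place [0.515  0.0716]
open 0.0227953043400036 24.8
lifted 0.023259000860535558 [-0.04 -0.   -1.77]
over 0.022920239701651524 [ 0.47  0.02 -0.54] [0.5153 0.0703 0.2397] 26.9667
[0.5150080216942899, 0.07163240027289983] 4.2
```

View pics/g2.png

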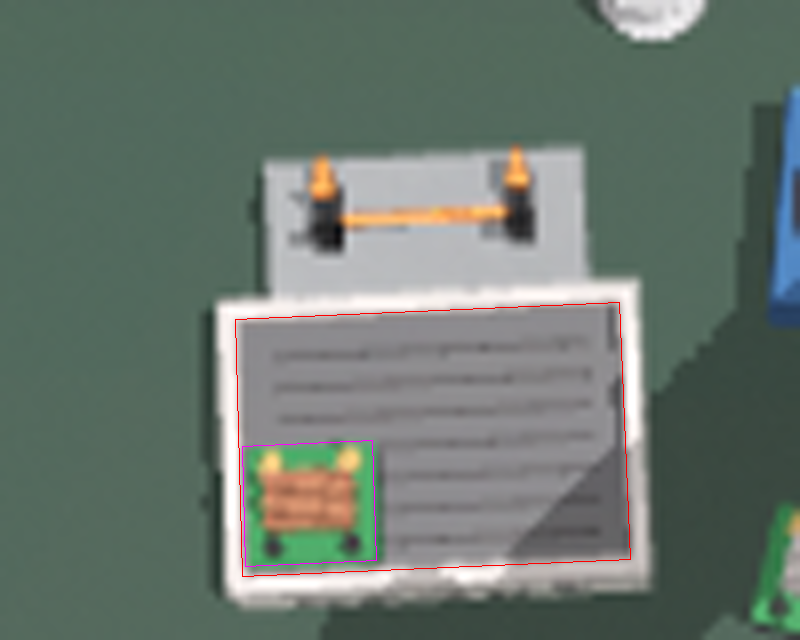

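```bash
python3 - <<'E'
from h import *
pc=[0.5150080216942899, 0.07163240027289983];lower(pc,.0915);release(pc)
T=frame("top")
M=mods(T);print([(b["kind"],b["x"].round(4),b["y"].round(4),round(b["a"],1),round(b["iou"],3)) for b in M])
b=max([m for m in M if m["kind"]=="mid"],key=lambda m:m["y"])
pc,fq=pp(b,-.0295,-.036,.0205)
T=frame("top");crop(T,"g3",170,130,270,210,8,[(rectpts(TX,TY,TA,.121,.179,.06),(0,0,255)),(rectpts(*W(.0295,-.0565),TA+np.pi/2,.06,.056,.072),(255,0,255))])
put(pc,fq,0)
S=frame("scene");crop(S,"g4",180,80,330,210,5)
print(pc.tolist(),fq)
E
```

```text
down [-1.51  0.11 -0.28] [0.5153 0.0717 0.0917] 0.02306846228464696
29.6167
[('mid', np.float64(0.4335), np.float64(-0.3414), np.float64(63.1), np.float64(0.985)), ('mid', np.float64(0.4231), np.float64(-0.0638), np.float64(77.7), np.float64(0.932))]
grip [ 0.4275 -0.0437] -12.272123094338966 4.2 -9.0 -14.0 place [0.4526 0.1157]
open 0.02278788969561119 32.0667
lifted 0.023125577025130007 [-0.03  0.17 -1.91]
over 0.023078155306049057 [ 0.26 -0.58 -2.73] [0.4521 0.1159 0.2389] 33.575
[0.45261441497735677, 0.11568109878775577] 4.2
```

View pics/g3.png

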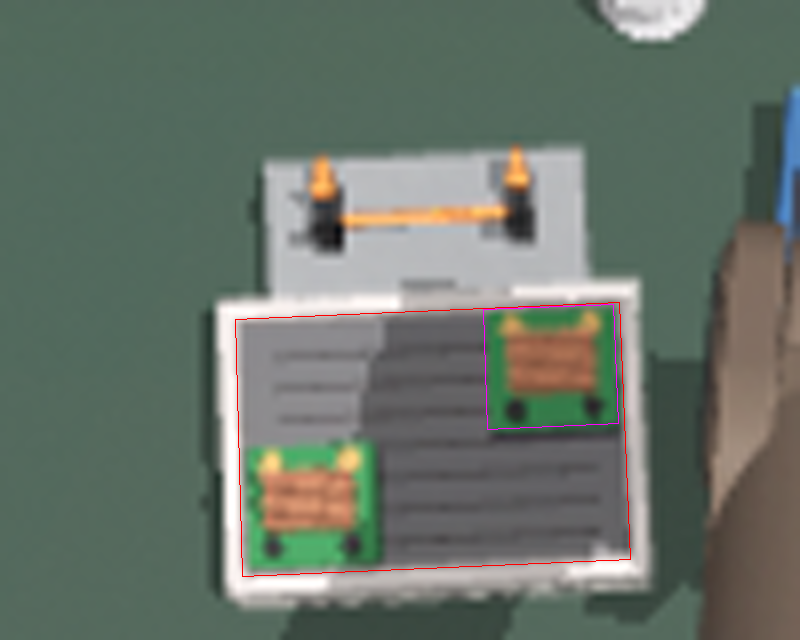

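View pics/g4.png

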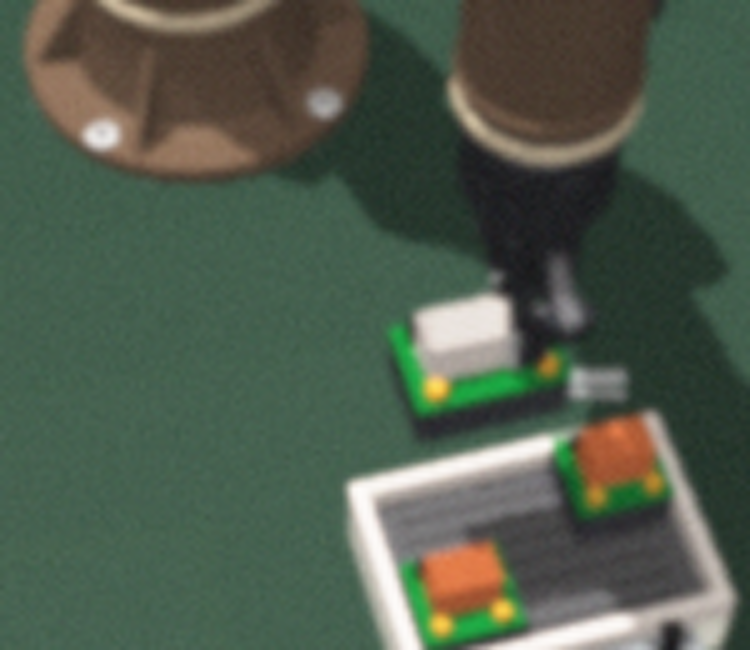

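```bash
python3 - <<'E'
from h import *
pc=[0.45261441497735677, 0.11568109878775577];lower(pc,.0915);release(pc)
T=frame("top")
M=mods(T);print([(b["kind"],b["x"].round(4),b["y"].round(4),round(b["a"],1),round(b["iou"],3)) for b in M])
b=[m for m in M if m["kind"]=="mid"][0]
pc,fq=pp(b,.0295,.036,-.0205)
T=frame("top");crop(T,"g5",170,130,270,210,8,[(rectpts(TX,TY,TA,.121,.179,.06),(0,0,255)),(rectpts(*W(-.0295,-.036),TA+np.pi/2,.085,.056,.072),(255,0,255))])
put(pc,fq,0)
S=frame("scene");crop(S,"g6",180,80,330,210,5)
print(pc.tolist(),fq)
E
```

```text
down [-0.28 -0.12 -1.92] [0.4526 0.1157 0.0916] 0.02278948097683853
36.275
[('mid', np.float64(0.4335), np.float64(-0.3413), np.float64(63.5), np.float64(0.984))]
grip [ 0.4244 -0.3597] -26.51464078355744 4.2 26.0 -14.0 place [0.5092 0.1509]
open 0.02332381065469695 39.825
lifted 0.02322995725418373 [ 0.52  0.08 -1.85]
over 0.023300885949488207 [ 0.37 -0.95 -1.57] [0.5095 0.1495 0.24  ] 42.5083
[0.5091855850226432, 0.15091890121224424] 4.2
```

View pics/g5.png

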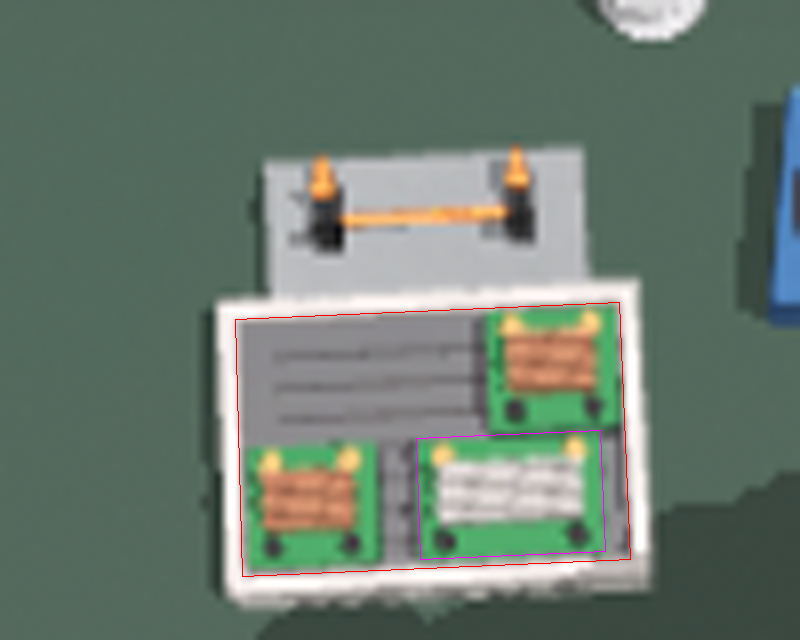

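View pics/g6.png

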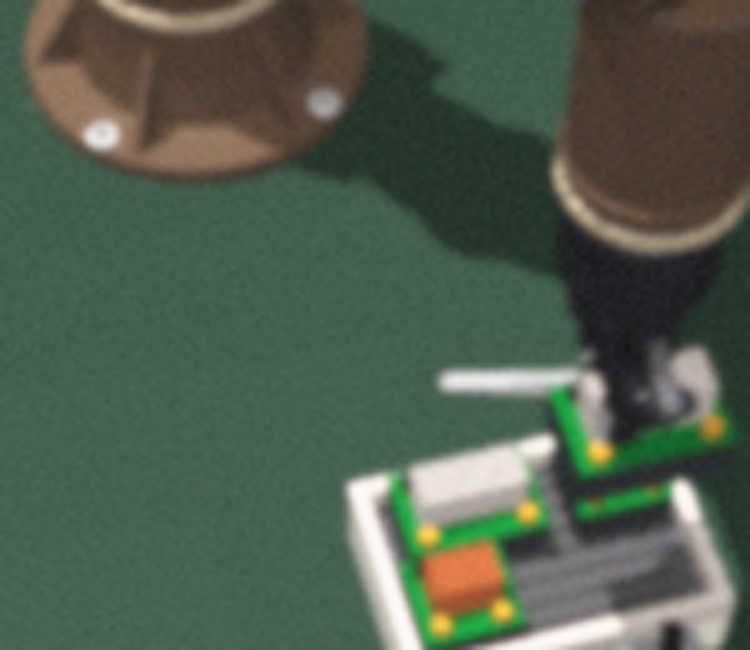

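```bash
python3 - <<'E'
from h import *
S=frame("scene");T=frame("top")
zb=.24-.050+.032-.0
dr=lambda o:[(rectpts(*(np.array(r.current_position()[:2])-rot(TAd)@[0,o]),TA+np.pi/2,.085,.056,zb),c) for o,c in((-.0205,(0,0,255)),)][0]
d=[dr(-.0205),(dr(0)[0],(0,255,255))]
crop(S,"g7",280,140,340,190,13,d);crop(T,"g8",160,120,260,220,6,d)
E
```

```text
(no output)
```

View pics/g7.png

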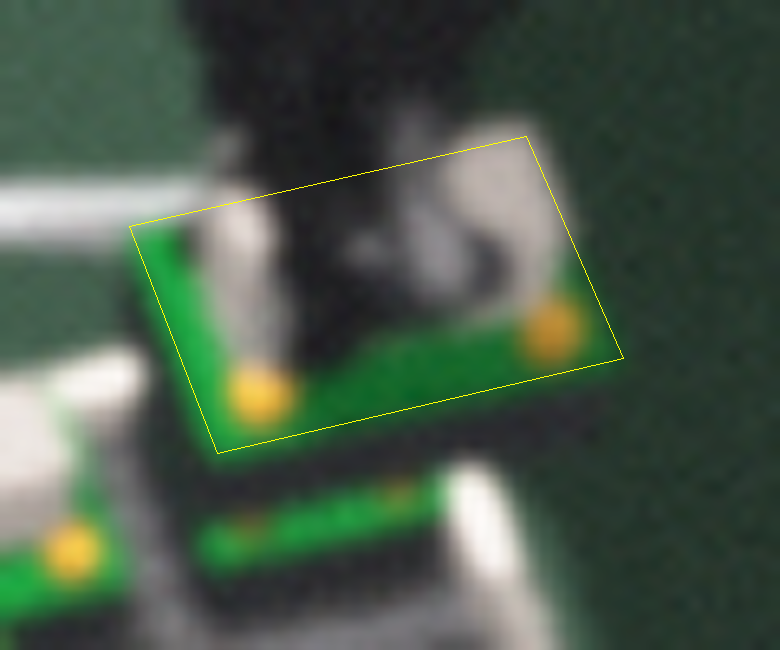

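View pics/g8.png

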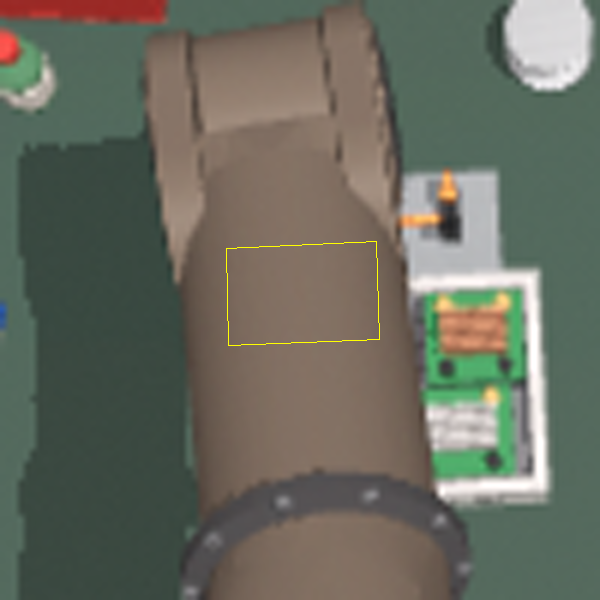

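```bash
python3 - <<'E'
from h import *
pc=[0.5091855850226432, 0.15091890121224424];lower(pc,.0915);release(pc)
# move toward robot/right side to view
q=min(ik7([.45,-.2,.3],0),key=lambda q:abs(q[6]));r.move_j(q);print(r.current_clock())
T=frame("top");S=frame("scene")
R=lambda x,y,l:(rectpts(*W(x,y),TA+np.pi/2,l,.056,.072),(255,0,255))
d=[(rectpts(TX,TY,TA,.121,.179,.06),(0,0,255)),R(.0295,.036,.085),R(-.0295,-.036,.085),R(.0295,-.0565,.06),R(-.0295,.0565,.06)]
crop(T,"h1",140,130,240,215,7,d);crop(S,"h2",240,150,390,250,5,d)
hsv=cv2.cvtColor(T["image"],cv2.COLOR_RGB2HSV)
b=cv2.inRange(hsv,(105,130,100),(125,255,255))
n,l,st,ce=cv2.connectedComponentsWithStats(b)
for i in range(1,n):
    if 8<st[i,4]<40: print("blue",ce[i].round(1),st[i,4],px2w(T,*ce[i],.016).round(4))
E
```

```text
down [ 0.81 -0.02 -1.68] [0.5095 0.1509 0.0917] 0.023349330771289346
45.3083
46.6917
blue [369.5 165.5] 14 [ 0.5778 -0.4195  0.016 ]
blue [157.7 171.5] 19 [0.5301 0.3887 0.016 ]
blue [373.9 178. ] 21 [ 0.5296 -0.4359  0.016 ]
blue [151.5 209.8] 24 [0.3831 0.4033 0.016 ]
```

View pics/h1.png

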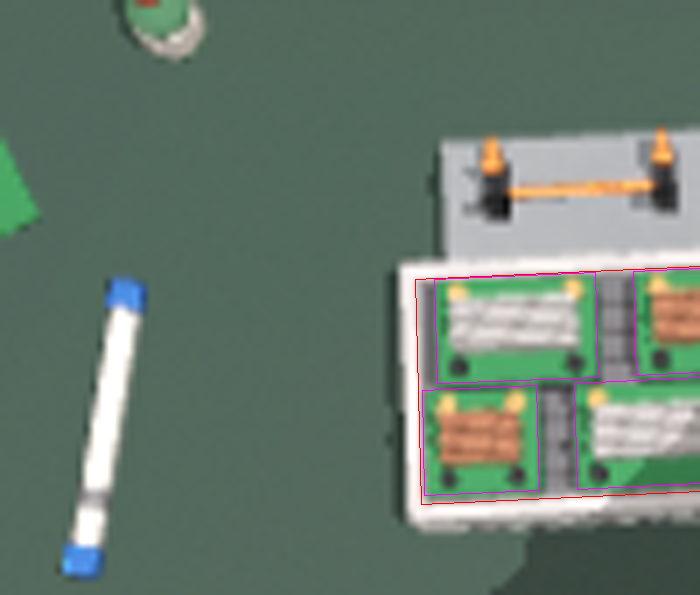

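View pics/h2.png

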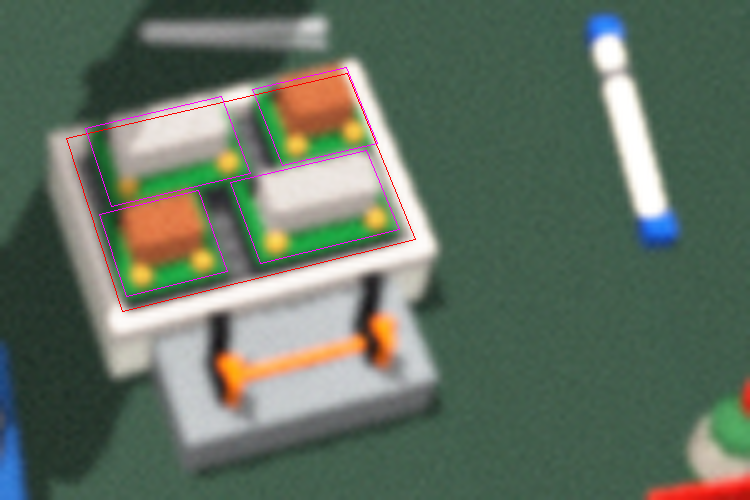

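```bash
python3 - <<'E'
from h import *
mid=np.array([.4566,.3960]);a=-5.67
pc=np.array(W(.108,0))
best=None
for fp in(a-90,a+90):
  for fq in(TAd,TAd+180):
    q0=r.ik([*mid,.15],down(fp));q1=r.ik([*pc,.2],down(fq))
    if q0 is None or q1 is None: continue
    c=abs(q0[6])+abs(q1[6])
    if best is None or c<best[0]: best=(c,fp,fq,q0,q1)
c,fp,fq,q0,q1=best;print(fp,fq,q0.round(0),q1.round(0))
qh=min(ik7([.33,.33,.32],fp),key=lambda q:abs(q[6]-q0[6]))
r.move_j(qh);r.move_j(q0)
r.line_to([*mid,.05],feed=.2);r.line_to([*mid,.0165],feed=.05);print(r.current_wrist_force().round(2),np.round(r.current_position(),4))
r.grab(100);r.sleep(.1);print(r.current_opening(),r.current_wrist_force().round(2),np.round(r.current_position(),4))
r.line_to([*mid,.2],feed=.2);print(r.current_opening(),r.current_wrist_force().round(2),r.current_clock())
qs=r.ik([*pc,.2],down(fq));print(qs.round(0))
r.move_j(qs);print(r.current_opening(),np.round(r.current_position(),4),r.current_clock())
S=frame("scene");T=frame("top");crop(S,"i1",240,110,390,250,5);crop(T,"i2",140,90,290,200,5)
print(pc,fp,fq)
E
```

```text
84.33 4.2 [-67.  30.  31. 101. -19.  53.  56.] [-42.  28.  34.  98. -18.  59.   2.]
[1.16 0.18 0.34] [0.4568 0.396  0.0165]
0.01226285727688232 [-1.41 -0.72  6.31] [0.4567 0.3961 0.017 ]
0.011877557267078549 [-0.43 -0.85 -0.54] 52.95
[-53.  33.  53.  99. -29.  63.  14.]
0.012010979191996222 [0.5881 0.1428 0.1993] 54.0583
[0.58860996 0.14120973] 84.33 4.2
```

View pics/i1.png

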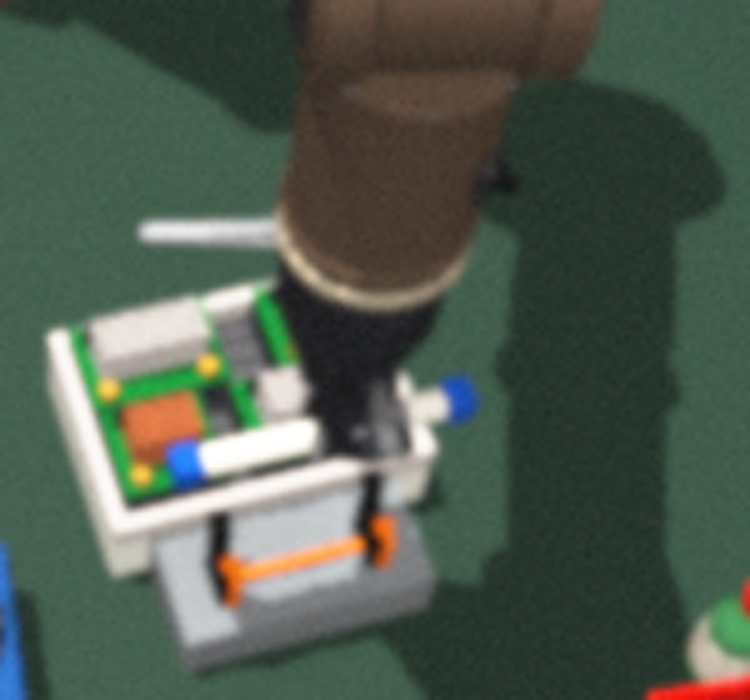

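View pics/i2.png

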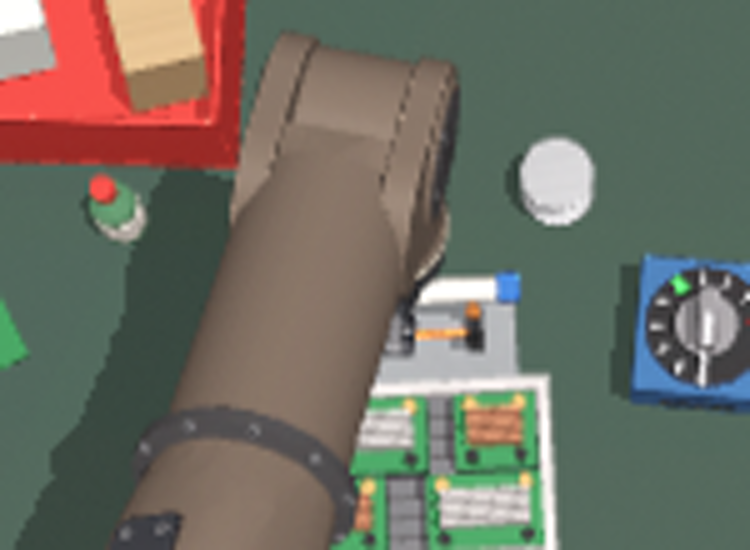

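```bash
python3 - <<'E'
from h import *
S=frame("scene");T=frame("top")
p=r.current_position();rr=r.current_ee_rot();print(p,rr)
d=[]
for dz,c in((-.007,(0,0,255)),(-.014,(0,255,255))):
    for s in(-1,1):
        m=np.array(p[:2])+rot(TAd)@[0,s*.073]
        d+=[(rectpts(*m,TA+np.pi/2,.016,.018,p[2]+dz+.009),c),(rectpts(*m,TA+np.pi/2,.016,.018,p[2]+dz-.009),c)]
crop(S,"j1",265,180,345,220,10,d);crop(T,"j2",220,130,260,160,14,d)
# stereo of right block
for f,n in((S,"S"),(T,"T")):
    hsv=cv2.cvtColor(f["image"],cv2.COLOR_RGB2HSV);b=cv2.inRange(hsv,(105,130,80),(125,255,255))
    nn,l,st,ce=cv2.connectedComponentsWithStats(b)
    print(n,[(ce[i].round(1).tolist(),int(st[i,4])) for i in range(1,nn) if 8<st[i,4]<60])
E
```

```text
[0.58823294 0.14277991 0.19977337] [131.2941329   89.95970937 135.67400367]
S [([2.7, 24.2], 9), ([2.6, 30.2], 10), ([2.5, 38.1], 10), ([15.8, 53.6], 12), ([16.9, 62.6], 28), ([332.0, 189.0], 47), ([276.8, 202.9], 45)]
T [([241.4, 146.7], 23), ([372.0, 171.2], 40)]
```

View pics/j1.png

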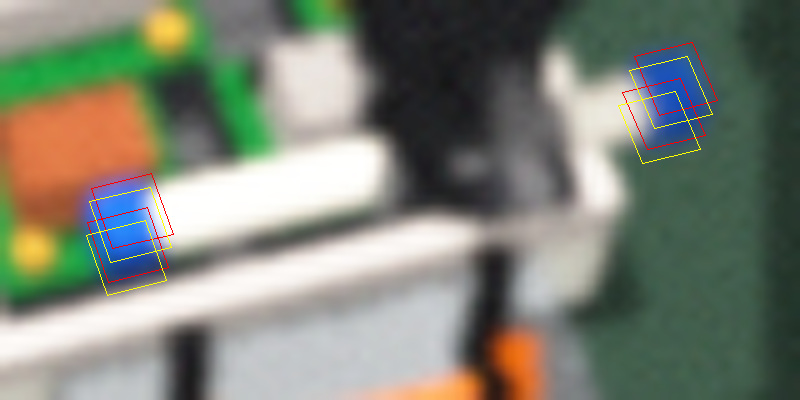

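View pics/j2.png

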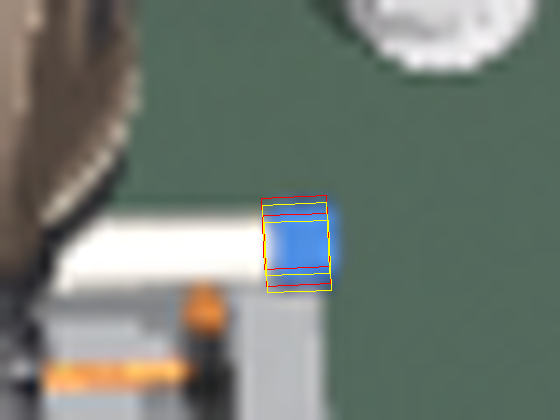

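```bash
python3 - <<'E'
from h import *
S=frame("scene");T=frame("top");p=r.current_position()
for z in(.186,.193,.197):
    A=px2w(S,332.0,189.0,z);B=px2w(S,276.8,202.9,z);d=A-B;m=(A+B)/2
    print(z,A.round(4),B.round(4),np.linalg.norm(d).round(4),np.degrees(np.arctan2(d[1],d[0]))-90,(rot(-TAd)@(m[:2]-p[:2])).round(4))
    print(px2w(T,241.4,146.7,z+.006).round(4))
q=r.current_joint_pos(); print(q.round(2), r.ik([*p[:2],p[2]],down(4.2)).round(2))
E
```

```text
0.186 [0.5792 0.2194 0.186 ] [0.5914 0.069  0.186 ] 0.1508 4.6501736096071085 [-0.003   0.0022]
[0.5939 0.0675 0.192 ]
0.193 [0.5829 0.217  0.193 ] [0.595  0.0678 0.193 ] 0.1497 4.650173609607151 [0.0005 0.0002]
[0.5922 0.0672 0.199 ]
0.197 [0.585  0.2156 0.197 ] [0.5971 0.0671 0.197 ] 0.149 4.650173609607151 [ 0.0025 -0.001 ]
[0.5912 0.0671 0.203 ]
[-52.78  32.87  52.73  99.14 -29.08  62.76  13.64] [-52.81  32.88  52.77  99.14 -29.09  62.76  13.54]
```

```bash
python3 - <<'E'
from h import *
pc=np.array(W(.108,0))
r.line_to([*pc,.118],feed=.15);r.sleep(.2);print(np.round(r.current_position(),4),r.current_opening(),r.current_wrist_force().round(2),r.current_clock())
S=frame("scene");T=frame("top")
d=[(rectpts(*pc,TA+np.pi/2,.102,.018,.086),(255,0,0))]
crop(S,"k1",270,190,340,245,11);crop(T,"k2",200,130,270,175,11)
E
```

```text
[0.5892 0.1413 0.119 ] 0.012018126892768002 [ 0.57 -0.04 -0.93] 55.2583
```

View pics/k1.png

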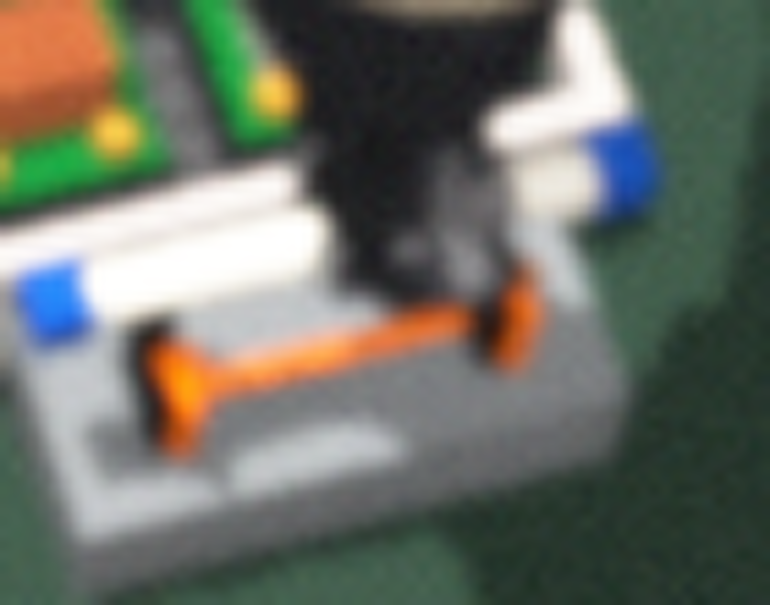

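View pics/k2.png

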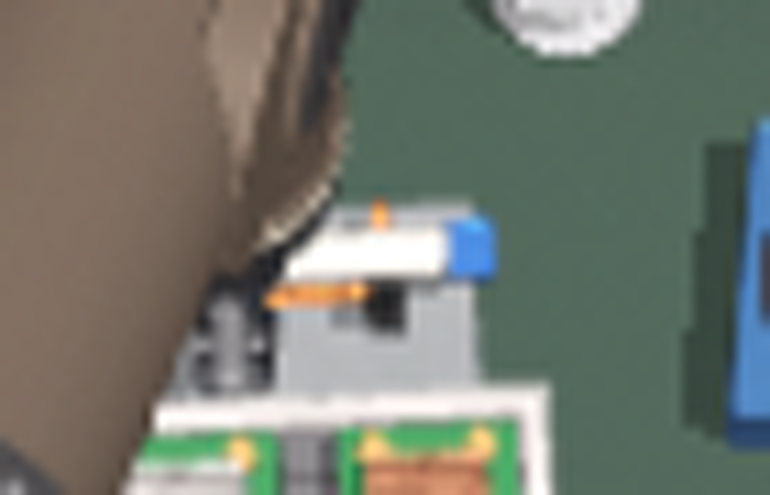

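```bash
python3 - <<'E'
from h import *
pc=np.array(W(.108,0))
for z in(.110,.106,.102,.099,.096,.093):
    r.line_to([*pc,z],feed=.04);f=r.current_wrist_force();p=r.current_position()
    print(z,p.round(4),(rot(-TAd)@f[:2]).round(1),f[2].round(1),r.current_ft_torque().round(2),round(r.current_opening(),4))
    if abs(f[2])>25 or np.hypot(*f[:2])>15: break
print(r.current_clock())
S=frame("scene");crop(S,"l1",270,190,340,245,11)
E
```

```text
0.11 [0.5883 0.1412 0.1096] [-0.2  1. ] -0.8 [ 0.01 -0.04 -0.03] 0.0122
0.106 [0.5884 0.1412 0.1057] [ 0.8 -1.1] -0.3 [-0.03 -0.05 -0.05] 0.0122
0.102 [0.5884 0.1412 0.1017] [-0.3 -0.4] -0.5 [-0.01  0.03 -0.03] 0.0122
0.099 [0.5887 0.1411 0.0989] [-0.4 -0.2] -0.7 [ 0.02 -0.05  0.02] 0.0121
0.096 [0.5894 0.1412 0.0962] [ 3.3 -0.7] -0.7 [-0.11 -0.71  0.22] 0.0124
0.093 [0.5898 0.1412 0.0933] [ 6.3 -0. ] -0.5 [-0.02 -1.28  0.24] 0.0126
56.9583
```

View pics/l1.png

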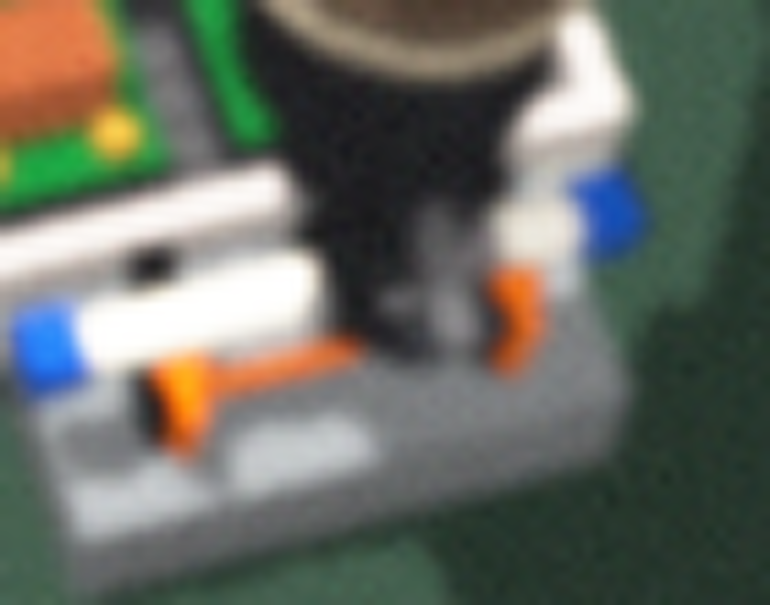

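```bash
python3 - <<'E'
from h import *
dx=.0018
pc=np.array(W(.108+dx,0))
z=.093
while z>.0755:
    r.line_to([*pc,z],feed=.04);f=r.current_wrist_force();p=r.current_position();fx=(rot(-TAd)@f[:2])[0]
    print(round(z,4),p.round(4),(rot(-TAd)@f[:2]).round(1),f[2].round(1),r.current_ft_torque().round(2),round(r.current_opening(),4))
    if abs(f[2])>30 or abs(fx)>20: break
    z-=.0025
print(r.current_clock())
S=frame("scene");crop(S,"l2",270,190,340,245,11)
E
```

```text
0.093 [0.59   0.1413 0.0929] [-0.8 -0.8] 1.8 [-0.05 -0.06  0.15] 0.0122
0.0905 [0.5899 0.1413 0.09  ] [ 1.4 -0.8] -2.6 [-0.21 -0.12  0.22] 0.0122
0.088 [0.59   0.1414 0.0875] [ 0.9 -0.4] -3.3 [-0.16  0.03  0.28] 0.0118
0.0855 [0.5899 0.1414 0.085 ] [-0.   0.2] -5.3 [-0.06 -0.04  0.2 ] 0.0117
0.083 [0.5902 0.1415 0.0828] [-1.8 -0.3] -0.8 [-0.03  0.59 -0.21] 0.0122
0.0805 [0.5903 0.1413 0.0803] [-0.9  0.7] -1.6 [0.08 0.26 0.46] 0.0118
0.078 [0.5908 0.1413 0.0781] [-0.3 -0.2] -1.0 [-0.   -0.06  0.03] 0.0123
58.7583
```

View pics/l2.png

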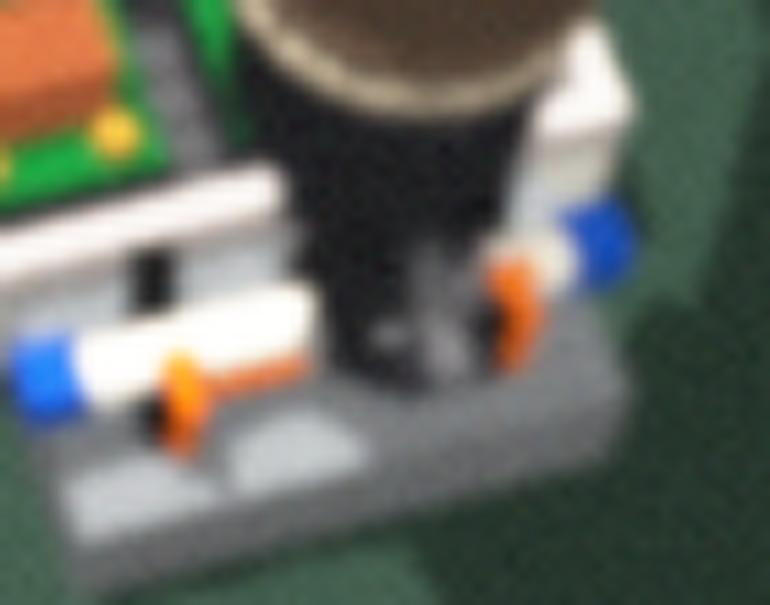

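```bash
python3 - <<'E'
from h import *
pc=np.array(W(.108+.0022,0))
z=.077
while z>.0685:
    r.line_to([*pc,z],feed=.03);f=r.current_wrist_force();p=r.current_position()
    print(round(z,4),p.round(4),(rot(-TAd)@f[:2]).round(1),f[2].round(1),r.current_ft_torque().round(2),round(r.current_opening(),4))
    if f[2]>18: break
    z-=.001
print(r.current_clock())
S=frame("scene");crop(S,"l3",270,190,340,245,11)
E
```

```text
0.077 [0.5908 0.1413 0.0778] [-4.6 -0.3] 9.5 [-0.03  0.97  0.11] 0.012
0.076 [0.5909 0.1412 0.0777] [-7.5 -0.3] 20.9 [-0.08  1.83  0.06] 0.012
59.3083
```

View pics/l3.png

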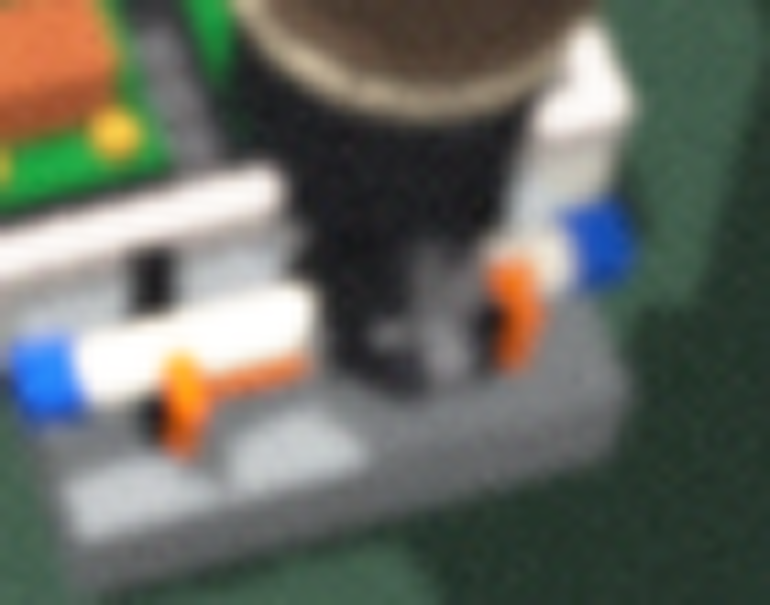

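```bash
python3 - <<'E'
from h import *
pc=np.array(W(.108+.0022,0))
r.line_to([*pc,.0775],feed=.03);print(r.current_wrist_force().round(1))
r.gripper_open();print(r.current_wrist_force().round(1),np.round(r.current_position(),4),r.current_opening())
r.line_to([*pc,.15],feed=.1);print(r.current_wrist_force().round(1))
q=min(ik7([.45,-.1,.3],0),key=lambda q:abs(q[6]));r.move_j(q);print(r.current_clock())
S=frame("scene");T=frame("top")
pt=np.array(W(.110,0))
d=[(rectpts(*pt,TA+np.pi/2,.162,.018,.079),(0,0,255))]
crop(S,"m1",265,185,345,245,10);crop(T,"m2",180,120,270,190,8);crop(S,"m3",265,185,345,245,10,d)
E
```

```text
[-1.6 -0.7  6.8]
[-0.1 -1.5  1. ] [0.5908 0.1414 0.0775] 0.08543396170502116
[-1.1  0.7  0.2]
62.3917
```

View pics/m1.png

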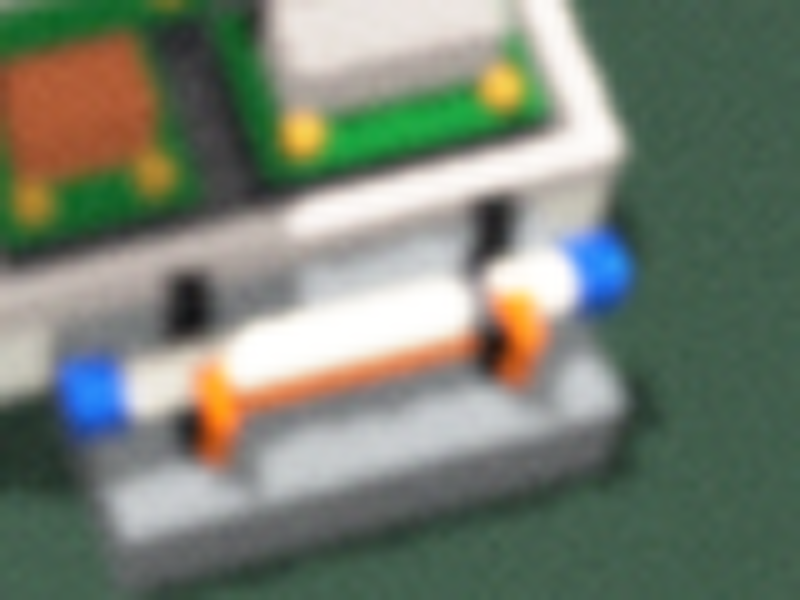

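View pics/m2.png

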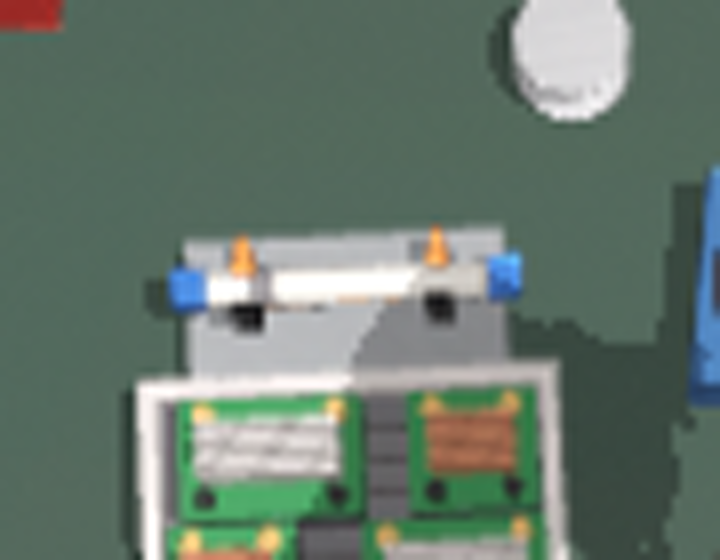

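View pics/m3.png

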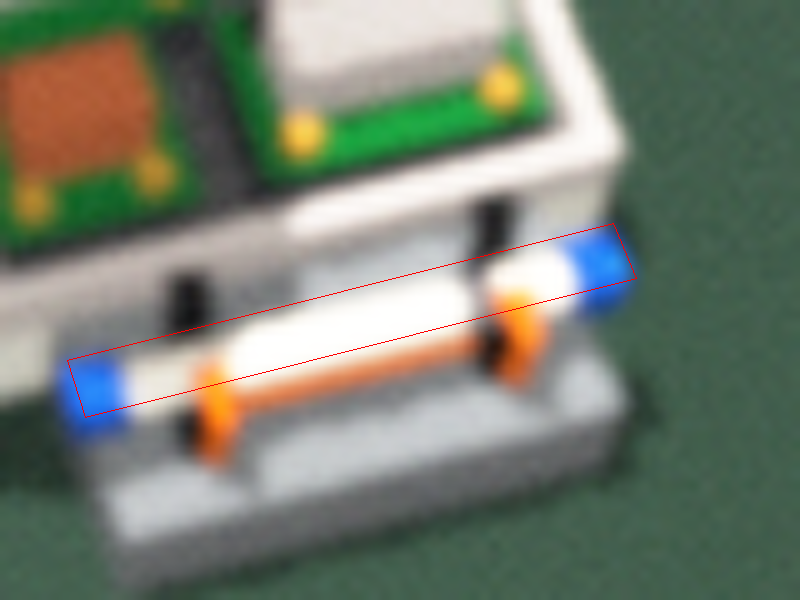

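```bash
python3 - <<'E'
from h import *
S=frame("scene");T=frame("top")
C={}
for f,n in((S,"S"),(T,"T")):
    hsv=cv2.cvtColor(f["image"],cv2.COLOR_RGB2HSV);b=cv2.inRange(hsv,(105,130,80),(125,255,255))
    nn,l,st,ce=cv2.connectedComponentsWithStats(b)
    C[n]=[ce[i] for i in range(1,nn) if 8<st[i,4]<70 and (260<ce[i][0]<345 and 190<ce[i][1]<240 if n=="S" else 190<ce[i][0]<255 and 140<ce[i][1]<170)]
print(C)
for a,b in zip(sorted(C["T"],key=lambda c:c[0]),sorted(C["S"],key=lambda c:-c[0])):
    s=least_squares(lambda p:np.r_[w2px(T,p)-a,w2px(S,p)-b],[.6,.1,.07]);print(s.x.round(4),s.fun.round(2),(rot(-TAd)@(s.x[:2]-[TX,TY])).round(4))
M=boards(T);print([(b["kind"],b["x"].round(3),b["y"].round(3)) for b in M if b["kind"]!="?"])
crop(T,"n0",80,60,460,345,2)
E
```

```text
{'S': [array([324.74358974, 211.61538462]), array([273.46511628, 224.41860465])], 'T': [array([202.55, 155.75]), array([242.41176471, 154.35294118])]}
[0.5852 0.2161 0.0698] [-0.34 -0.11 -0.27  0.01] [0.1101 0.0749]
[0.595  0.0658 0.0671] [ 0.26  0.06  0.2  -0.01] [ 0.1089 -0.0756]
[('mid', np.float64(0.591), np.float64(0.483)), ('blue', np.float64(0.57), np.float64(-0.447)), ('mid', np.float64(0.478), np.float64(0.128)), ('blue', np.float64(0.211), np.float64(-0.346))]
```

View pics/n0.png

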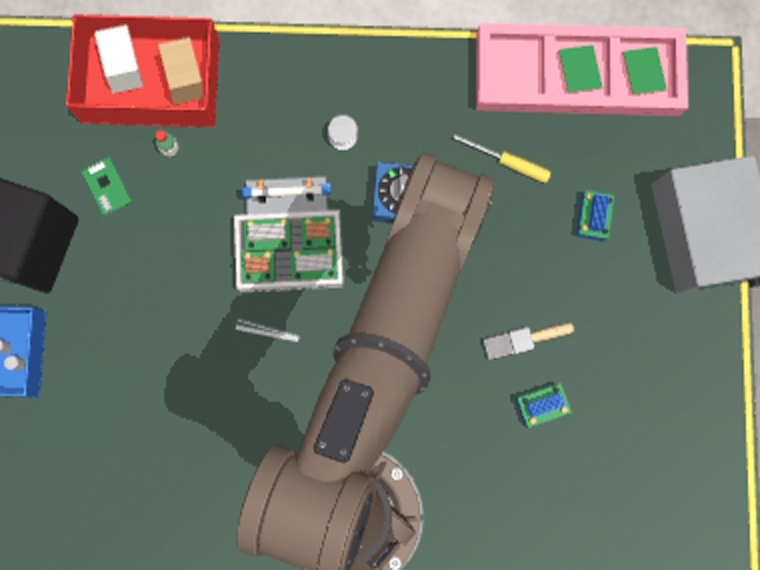

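```bash
python3 - <<'E'
from h import *
def phi():
    e=r.current_ee_rot();return (e[2]-e[0]+180)%360-180
q=[x for x in ik7([.6,-.076,.2],70) if abs(x[6]+113.8)<8]
assert q; q=np.array(q[0]);q[6]+=196.5
r.move_j(q);r.sleep(.1);print(phi(),np.round(r.current_position(),4),r.current_clock())
r.line_to([.6,-.076,.0925],feed=.1);print(phi(),r.current_wrist_force().round(1),r.current_joint_pos()[6])
r.grab(60);r.sleep(.1);print(phi(),r.current_opening(),r.current_wrist_force().round(1),r.current_ft_torque().round(2),np.round(r.current_position(),4))
q=np.array(r.current_joint_pos());p0=phi();q0=q[6]
q[6]=q0-125;r.move_j(q);print(phi(),r.current_ft_torque().round(2),r.current_clock())
S=frame("scene");crop(S,"p1",200,205,255,250,13)
E
```

```text
Traceback (most recent call last):
AssertionError
```

```bash
python3 - <<'E'
from h import *
def phi():
    e=r.current_ee_rot();return (e[2]-e[0]+180)%360-180
r.move_j([11.3,26.0,-13.0,95.6,6.6,59.1,82.5]);r.sleep(.1);print(phi(),np.round(r.current_position(),4),r.current_clock())
r.line_to([.6,-.076,.15],feed=.1);r.line_to([.6,-.076,.0925],feed=.1);print(phi(),r.current_wrist_force().round(1),r.current_joint_pos()[6])
r.grab(60);r.sleep(.1);print(phi(),r.current_opening(),r.current_wrist_force().round(1),r.current_ft_torque().round(2),np.round(r.current_position(),4))
q=np.array(r.current_joint_pos());q0=q[6];print(q0)
q[6]=q0-125;r.move_j(q);print(phi(),r.current_ft_torque().round(2),r.current_clock())
S=frame("scene");crop(S,"p1",200,205,255,250,13)
E
```

```text
86.31673548519825 [ 0.5992 -0.0756  0.2006] 64.075
86.31804780816748 [0.4 0.4 0.6] 80.4738875476733
86.3180046873307 0.014592492997677094 [-1.3 -0.6  5.4] [ 0.12  0.39 -0.02] [ 0.6001 -0.0759  0.0928]
80.46977553900192
-38.61229988527404 [ 0.38 -0.41 -0.09] 68.0917
```

View pics/p1.png

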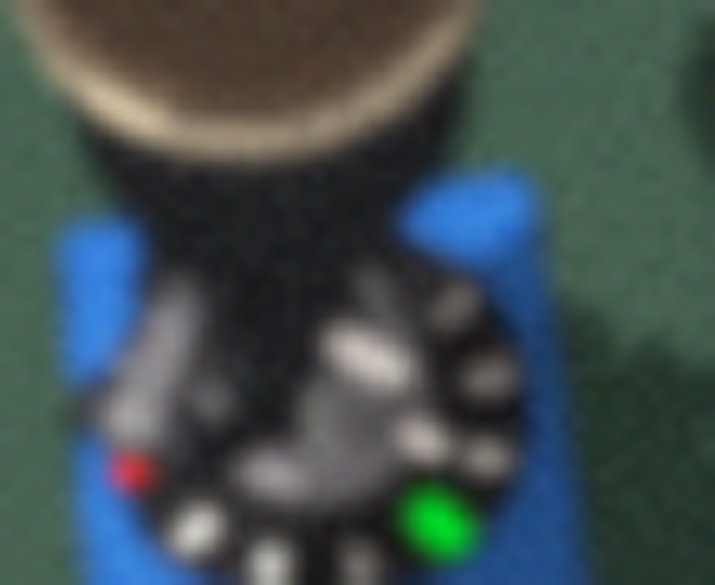

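```bash
python3 - <<'E'
from h import *
q=np.array(r.current_joint_pos());q[6]=80.47-143.24;r.move_j(q);r.sleep(.1);print(r.current_joint_pos()[6],r.current_ft_torque().round(2),r.current_opening())
r.gripper_open();print(r.current_ft_torque().round(2))
r.line_to([.6,-.076,.2],feed=.15)
r.move_j([50,24.9,1.4,90,-.7,65,-4.3]);print(r.current_clock(),np.round(r.current_position(),3))
T=frame("top");S=frame("scene")
w=np.radians(176.3)-2.5
d=[([[.6,-.076,.1],[.6+.022*np.cos(w),-.076+.022*np.sin(w),.1]],(0,0,255))]
crop(T,"q1",262,135,302,175,15);crop(S,"q2",200,210,250,250,14);crop(T,"q3",80,60,460,345,2)
E
```

```text
-62.5438333358304 [ 0.15 -0.37  0.06] 0.013974910880310797
[ 0.    0.02 -0.04]
72.05 [ 0.353 -0.517  0.246]
```

View pics/q1.png

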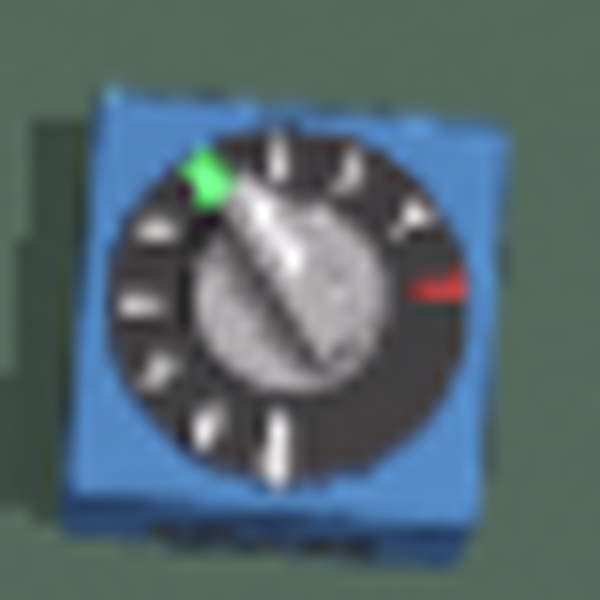

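View pics/q2.png

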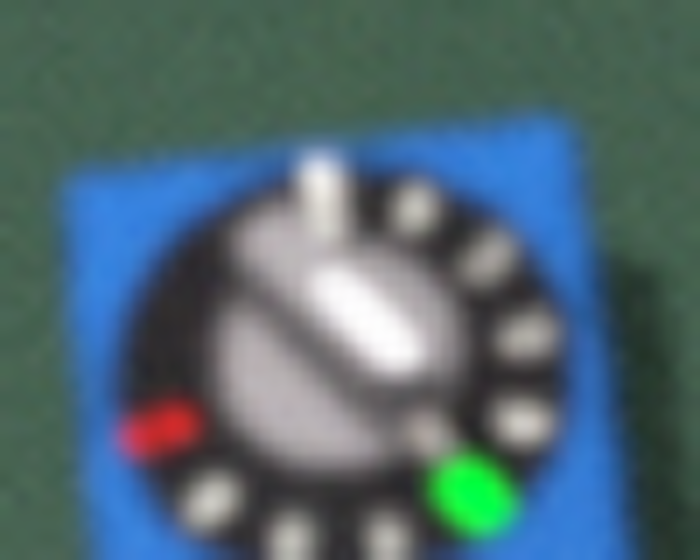

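View pics/q3.png

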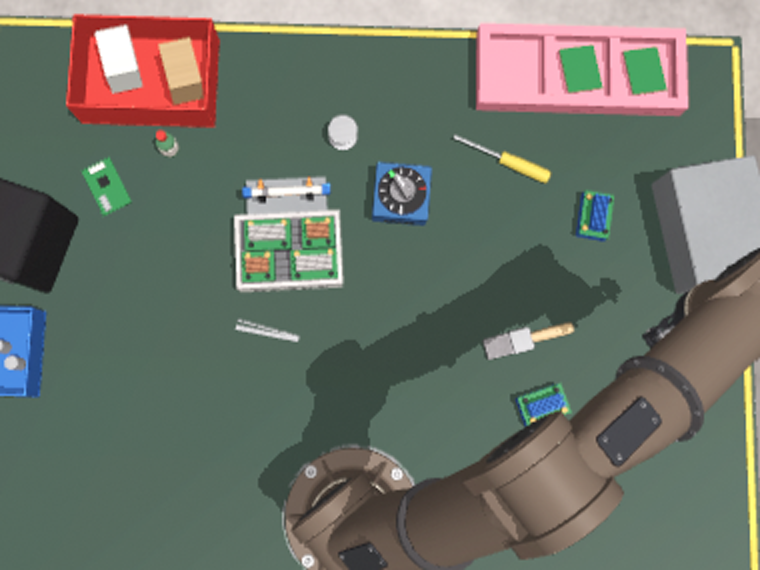

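```bash
python3 - <<'E'
from h import *
S=frame("scene");T=frame("top")
def P(f,u,v,z,o,s): return px2w(f,u/s+o[0]-.5,v/s+o[1]-.5,z)[:2]
def ang(a,b): d=b-a;return np.degrees(np.arctan2(d[1],d[0]))
s=lambda u,v,z:P(S,u,v,z,(200,210),14); t=lambda u,v,z:P(T,u,v,z,(262,135),15)
C=np.array([.6,-.076])
for nm,g,zr,rd in(("S",s(472,495,.061),s(322,195,.061),s(160,432,.061)),("T",t(209,179,.061),t(277,450,.061),t(440,289,.061))):
    print(nm,"green",g.round(4),ang(C,g),"zero",zr.round(4),ang(C,zr),"red",ang(C,rd))
print("S strip",ang(s(325,280,.103),s(408,352,.103)),s(430,428,.09))
print("T edges",ang(t(300,265,.1),t(245,185,.1)),ang(t(322,365,.085),t(225,225,.085)))
# strip PCA in scene
for f,n,box in((S,"S",(219,226,232,238)),):
    u0,v0,u1,v1=box;im=f["image"][v0:v1,u0:u1].astype(float).min(2);w=np.clip(im-190,0,None);yy,xx=np.mgrid[v0:v1,u0:u1]
    pts=np.array([px2w(f,u,v,.103)[:2] for u,v in zip(xx.ravel(),yy.ravel())]);ww=w.ravel()/w.sum();m=ww@pts;c=(pts-m).T@((pts-m)*ww[:,None]);e,V=np.linalg.eigh(c)
    print("pca",m,np.degrees(np.arctan2(V[1,1],V[0,1])),"from axis",ang(C,m))
E
```

```text
S green [ 0.6309 -0.0554] 33.640796375315475 zero [ 0.5613 -0.0739] 176.83161981654334 red -80.99731655248033
T green [ 0.6307 -0.0559] 33.19404778381405 zero [ 0.5621 -0.0744] 177.5282350346617 red -83.60302864785555
S strip 36.17993327641679 [ 0.62786417 -0.06189417]
T edges 35.21803263575207 35.46606455486443
pca [ 0.60845594 -0.07035081] -147.74123758959917 from axis 33.74584326505987
```

```bash
python3 - <<'E'
from h import *
print(r.current_wrist_force().round(2),r.current_clock());r.sign_off()
E
```

```text
[-0.2  -1.15  0.17] 72.25
the job is handed in; nothing more can be done
```

The job is done and handed in at 72 s, in the order asked. I turned the dial to its zero stop, laid the modules in the well, pressed the logger into the clip, and then turned the dial to the green mark.

- **Modules:** Four were on the bench, two silver and two copper; the black long module was not there. All four lie flat in the well with heat sinks up, in two rows of one silver and one copper. The two blue look-alikes were left alone.
- **Logger:** Both ends measure about 68–70 mm high, against 70 mm when seated. Pressing down met a hard stop, and the top picture shows both jaw noses closed over the rod. I moved the grip about 2 mm away from the well on the way down, because the rod touched the prong on the well's side.
- **Dial:** At zero the pointer lined up with the long white tick. At the end it stands at the green mark. The different picture measurements put it within about 3° of the mark's centre, and the wrist turned 143.0° against the 143.2° needed.
- **Rest of the bench:** The bystanders look unmoved in the last top picture. No knock or grip slip showed in my checks.

One reading looked odd: the gripper showed 12 mm on the 16 mm rod. The rod still held level and seated properly.

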